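Clear the bench, scan the batch label and load the impact samples

TASK

Ready the test bench: lay the tested dog-bone strip that lies across the blue pocket tray flat in the red tray, and move the aluminium block that hides the batch label onto the green mat. Then pick up the hand scanner, hold its red window steady for two seconds about 100 mm from the label, roughly square to the stand and aimed at the middle of the barcode, and lay it back lengthwise in the middle of its black pad. Only after the scan, move every steel sample from its pocket into the yellow carrier, all lying flat on its floor across its short side, none on top of another; at the end all of this must be in place and the other things on the bench undisturbed.

Things in the scene. Friction and masses are not known exactly. Their poses are not given: they have to be found in the camera images.
- pocket_tray: Blue tray fixed to the bench, 90 (x) x 204 (y) mm. Origin: centre of its underside. Its floor is 6 mm up; four pockets 58 x 13 mm, long side along the tray's x, at y = -57, -19, 19 and 57 mm, 4 mm deep (rims 10 mm up). A ridge 12 mm wide along x at either y end is 22 mm high.
- sample0: Notched bright steel bar 55 x 10 x 10 mm, 43 g, lying in one of the pockets with 6 mm standing proud; 2 to 4 of the four are present. Origin: its centre; x along its length.
- sample1: Notched bright steel bar 55 x 10 x 10 mm, 43 g, lying in one of the pockets with 6 mm standing proud; 2 to 4 of the four are present. Origin: its centre; x along its length.
- sample2: Notched bright steel bar 55 x 10 x 10 mm, 43 g, lying in one of the pockets with 6 mm standing proud; 2 to 4 of the four are present. Origin: its centre; x along its length.
- sample3: Notched bright steel bar 55 x 10 x 10 mm, 43 g, lying in one of the pockets with 6 mm standing proud; 2 to 4 of the four are present. Origin: its centre; x along its length.
- dogbone: Flat aluminium dog-bone test strip 212 (y) x 8 (z) mm, lying on the two ridges of the pocket tray, across the samples. 30 mm wide ends, waist 16 mm wide (x) over its middle 100 mm, 150 g. Origin: its centre.
- scrap_tray: Red open tray fixed to the bench, 100 (x) x 250 (y) x 22 (height) mm, walls and floor 4 mm, for tested pieces. Origin: centre of its underside.
- block: Aluminium setting block with an orange band, 50 (x) x 56 (y) x 76 (z) mm, 0.45 kg nominal, standing in front of the label. Origin: its centre. It may finish on any face.
- mat: Green mat fixed to the bench, 130 x 130 x 2 mm, where the block belongs. Origin: centre of its underside.
- label_stand: Label stand fixed to the bench, 84 mm wide, 110 mm high. Origin at bench level. Its own -x is the side the barcode faces; the card leans back 40 degrees from upright.
- label (a point): Centre of the barcode (white 60 x 50 mm label, black bars), 72 mm above the bench. Its axes are those of the stand: -x points out in front of the label.
- pad: Black rubber pad fixed to the bench, 210 (x) x 110 (y) x 3 mm. Origin: centre of its underside.
- scanner: Straight hand scanner, 160 mm long along x: yellow handle (x from -80 to 35 mm) 32 mm wide (y) and 30 mm high, black head (x from 35 to 80 mm) 52 mm wide and 34 mm high; 160 g nominal, balances near x = 11 mm. Origin: underside, at mid-length. It lies on the pad; it looks along its +x.
- scanner_window (a point): Centre of the red window in the scanner's front face, 80 mm ahead of the scanner's origin and 17 mm above its underside; axes as the scanner's, the beam leaves along +x.
- carrier: Yellow open carrier fixed to the bench, 100 (x) x 188 (y) x 15 (height) mm, walls and floor 4 mm. Origin: centre of its underside. The samples lie along its x (short side), side by side along its y.
- check_weight: Brass weight, 32 mm wide, 34 mm high; leave alone. Origin: underside.
- caliper: Caliper, 190 mm long; leave alone.
- oil_bottle: White bottle, 60 mm wide, 150 mm high; leave alone. Origin: underside.
- screwdriver: Screwdriver; leave alone.
- wrench: Wrench; leave alone.
- pen_pot: Dark pot of pens, 68 mm wide, 130 mm high with the pens; leave alone. Origin: underside.
Mind the look-alikes: they are no part of the job. There is more than one size of the scanner; the one meant has the size given above.

How it is judged (in metres and radians):
On the way, in this order (a step that is already met when the one before it is completed fails the run):
1. the tested strip lies flat in the red tray and the block rests on the green mat, both let go (x of dogbone in the frame of scrap_tray between -0.04 and 0.04 m and y of dogbone in the frame of scrap_tray between -0.04 and 0.04 m and z of dogbone in the frame of scrap_tray below 0.016 m and angle between the z axis of dogbone and the z axis of scrap_tray, either way round below 0.12 rad and x of block in the frame of mat between -0.04 and 0.04 m and y of block in the frame of mat between -0.04 and 0.04 m and z of block in the frame of mat below 0.05 m and linear speed of each of dogbone, block below 0.03 m/s and contact force between the fingers and dogbone below 0.3 N and contact force between the fingers and block below 0.3 N), for 0.2 s.
2. scanner held steady 1 s: window 50-150 mm from the label, beam within 15 mm of its centre and within 45 degrees of the stand's x, all samples still in the pocket tray (x of label in the frame of scanner_window between 0.05 and 0.15 m and y of label in the frame of scanner_window between -0.015 and 0.015 m and z of label in the frame of scanner_window between -0.015 and 0.015 m and angle between the x axis of scanner and the x axis of label_stand, either way round below 0.8 rad and x of scanner_window in the frame of label_stand below -0.03 m and linear speed of scanner below 0.03 m/s and angular speed of scanner below 0.25 rad/s and x of sample0 in the frame of pocket_tray between -0.05 and 0.05 m and y of sample0 in the frame of pocket_tray between -0.105 and 0.105 m and x of sample1 in the frame of pocket_tray between -0.05 and 0.05 m and y of sample1 in the frame of pocket_tray between -0.105 and 0.105 m and x of sample2 in the frame of pocket_tray between -0.05 and 0.05 m and y of sample2 in the frame of pocket_tray between -0.105 and 0.105 m and x of sample3 in the frame of pocket_tray between -0.05 and 0.05 m and y of sample3 in the frame of pocket_tray between -0.105 and 0.105 m), for 1 s.
3. the scanner lies lengthwise in the middle of its pad again, let go (x of scanner in the frame of pad between -0.04 and 0.04 m and y of scanner in the frame of pad between -0.03 and 0.03 m and z of scanner in the frame of pad below 0.01 m and angle between scanner's own z axis and vertical below 0.15 rad and angle between the x axis of scanner and the x axis of pad, either way round below 0.35 rad and linear speed of scanner below 0.03 m/s and contact force between the fingers and scanner below 0.3 N), for 0.2 s.
At the end, for the whole second after the job is handed in: Samples flat on the carrier floor, within 20 deg of its short side; strip flat in the red tray, centre within 40 mm of its middle in x, y; block centre within 40 mm of the mat centre in x, y; scanner lengthwise on its pad (20 deg), within 40 mm along, 30 mm across its middle; all at rest (x of sample0 in the frame of carrier between -0.04 and 0.04 m and y of sample0 in the frame of carrier between -0.088 and 0.088 m and z of each of sample0, sample1, sample2, sample3 in the frame of carrier below 0.014 m and angle between the x axis of each of sample0, sample1, sample2, sample3 and the x axis of carrier, either way round below 0.35 rad and linear speed of each of sample0, sample1, sample2, sample3, dogbone, block, scanner below 0.03 m/s and x of sample1 in the frame of carrier between -0.04 and 0.04 m and y of sample1 in the frame of carrier between -0.088 and 0.088 m and x of sample2 in the frame of carrier between -0.04 and 0.04 m and y of sample2 in the frame of carrier between -0.088 and 0.088 m and x of sample3 in the frame of carrier between -0.04 and 0.04 m and y of sample3 in the frame of carrier between -0.088 and 0.088 m and x of dogbone in the frame of scrap_tray between -0.04 and 0.04 m and y of dogbone in the frame of scrap_tray between -0.04 and 0.04 m and z of dogbone in the frame of scrap_tray below 0.016 m and angle between the z axis of dogbone and the z axis of scrap_tray, either way round below 0.12 rad and x of block in the frame of mat between -0.04 and 0.04 m and y of block in the frame of mat between -0.04 and 0.04 m and z of block in the frame of mat below 0.05 m and x of scanner in the frame of pad between -0.04 and 0.04 m and y of scanner in the frame of pad between -0.03 and 0.03 m and z of scanner in the frame of pad below 0.01 m and angle between scanner's own z axis and vertical below 0.15 rad and angle between the x axis of scanner and the x axis of pad, either way round below 0.35 rad); the robot touches nothing.
It fails at once if a bystander (weight, caliper, bottle, screwdriver, wrench or pen pot) is moved more than 40 mm (distance of any of check_weight, caliper, oil_bottle, screwdriver, wrench, pen_pot from where it was at the start of the episode above 0.04 m).
Of sample0, sample1, sample2, sample3 only 2 to 4 are there at a start; the rules pass over those that are not, and their reading is None.
At some moment in a run one of block, scanner may be knocked a few centimetres aside while the robot is not near it.
Once in a run the grip may slacken for a moment while it holds something.
It also fails if it takes over 210 s, if anything falls off the work surface, if the arm or the gripper's body presses on something with over 40 N, if the wrist force passes 120 N, or if a joint passes its speed limit or range.

ROBOT

A 6-joint arm with a two-finger parallel gripper is mounted at the origin on the work surface. World frame = base frame: x ahead of the robot, y to its left, z up, the work surface at z = 0. Lengths are in m, angles in degrees, forces in N, time in s.
With the tool pointing down it reaches from about 0.375 to 0.9 m from the base axis. Payload 3.1 kg.
Tool frame: the origin (TCP) lies at the centre of the arm's flange, where the gripper is bolted on; the fingertips stand 182 mm ahead of it and the grasp point (between the pads) lies 164 mm ahead of it; x points along the fingers, z is the direction in which the jaws open and shut, and the axes are right-handed (so a half turn about x gives the same grasp; the last joint's range is limited). The gripper opens to 87 mm and grips with 3 to 60 N. Pads are 19 mm wide; open, the fingers measure 117 mm over their backs; the gripper's body (75 mm by 190 mm) begins 51 mm behind the grasp point.
Start: joints at [58.47, 30.224, 82.088, -0, 67.689, -10.227], TCP at [0.227, 0.582, 0.405] pointing down, gripper open.
Joint ranges: [-176.69, 176.69], [-43.24, 126.21], [12.49, 139.97], [-82, 262], [0, 151.66], [-163.58, 163.58]. Speed limits (degrees/s): [159.86, 159.86, 180, 180, 180, 180].

INTERFACE

Orientations are given as a 3x3 rotation matrix whose columns are the frame's x, y, z axes.
In Python, from rig import bot gives the robot as it stands.
- The arm moves only by the shell command python3 -m crank 'ROWS' [OPENING]. ROWS is JSON, a list of rows, each an object with "offset": the shift along the tool's x, y, z in m, a list of three; "spin": the turn about the tool's x in rad. A call has 1 to 12 rows; each row shifts and turns the commanded pose from where the row before left it, along the tool's axes as they then stand; what a row does not reach is not made up. A row lasts 1/10 s, in which the tool goes at most 50 mm and 8.59 degrees, less where a joint would pass 70% of its speed; a pose out of reach is approached as far as the arm can. A call is refused whole if a number of a shift passes 0.05 or a number of a turn 0.15, either way. A call with a gripper value outside its range is refused whole. OPENING is the finger opening in m, from 0 to 0.087, set as the call begins (- or left out, the last holds). The fingers move at their own pace and stop on an object; the grip force is fixed at half the most. Time passes only in rows, so rows that do not move let the fingers close. It gives the time, the measured TCP pose, the force and the opening at its end, in the units of the state.
- bot.read_state(): the state, without advancing time (a new reading comes with each control period).
- bot.capture(name): name is "scene" or "top" or "wrist"; returns a dict with "pixels" (400x640x3 uint8, blue, green, red), "depth" (400x640 float32, m along the optical axis (not along the pixel's ray), 0 where there is no reading), "K" (3x3 intrinsics, pixels), "world_to_cam" (4x4, takes a point from world to camera coordinates). Camera axes: x right, y up, looking along -z (the intrinsics and any distortion apply to the point x, -y, -z); pixel columns grow to the right and rows downward; lengths in m; the calibration is good to about 2 mm. A picture is of the moment at which its call begins.
- bot.hand_in(): hands the job in, once; it reports no verdict.
Trained networks look in a picture, given as the dict that the camera call returned (one of the last four; its "shot" number tells which), for a name from the list of things; names that differ only in an ending like _2 or _b are one class to them, and where a whole thing is asked for, a point or a joint stands for the part that bears it (a point fixed in the world has none). Each returns a list of dicts, best first, with "p" (0 to 1); they miss things now and then, are a little off and sometimes report something else, mostly with a low value. They report only what shows in the picture. A call takes as long as a camera call. They do not tell look-alikes from the thing itself.
- bot.regions_of(label, picture): "region" (400x640 bool, what is visible of it) and "extent" ([centre column, centre row, width, height] in pixels, round what is visible of it).
The state is a dict: "time_s": time; "joint_positions": joint angles; "qvel": joint speeds; "tau": joint torques, N m; "position": TCP position; "tcp_rot": TCP orientation; "force": force on the tool from outside, world axes, zero at the start; "moment": the same for the moment, N m; "opening": opening from 0.0 (shut) to 1.0 (fully open).
Only numpy, scipy, OpenCV 4.12 (cv2) and the standard library are available. Lean on these libraries where they do the work, as an engineer would, in place of code of your own. Each camera call takes 0.05 s, during which the arm holds its last target.

## Working session

There is one attempt and no reset: what is moved stays moved. The work goes in short steps, Python scripts to look and compute and a shell command to move; the robot and the scene stay as the last step left them, time stands still between calls to the robot, and variables do not carry over. Pictures are saved under pics/ and viewed, and the job is handed in when it is done.

```bash
ls; mkdir -p pics; cat > h.py <<'E'
from rig import bot
import numpy as np, cv2
def save(p,n): cv2.imwrite('pics/'+n,p['pixels'])
def pts(p):
    # world points per pixel
    d=p['depth'];K=p['K'];h,w=d.shape
    u,v=np.meshgrid(np.arange(w),np.arange(h))
    x=(u-K[0,2])/K[0,0]*d; y=(v-K[1,2])/K[1,1]*d
    c=np.stack([x,-y,-d,np.ones_like(d)],-1)
    return (c@np.linalg.inv(p['world_to_cam']).T)[...,:3]
E
python3 - <<'E'
from h import *
print(bot.read_state())
for n in ['scene','top','wrist']:
    p=bot.capture(n);save(p,n+'0.png');print(n,p['K'],p['world_to_cam'],[k for k in p])
E
```

```text
pics
{'time_s': 0.0, 'joint_positions': array([ 5.84706210e+01,  3.02777140e+01,  8.21565971e+01,  9.71721270e-04,
        6.76891454e+01, -1.02279294e+01]), 'qvel': array([-0.00106688, -0.04352665, -0.07520637,  0.08153817, -0.01411493,
       -0.05052556]), 'tau': array([ 4.73064738e-04, -4.40032589e+01, -1.76597768e+01,  6.34713890e-02,
        5.81261551e-02, -1.40901511e-04]), 'position': array([0.22683942, 0.58200948, 0.40378347]), 'tcp_rot': array([[-1.14015397e-03, -9.31679464e-01,  3.63279611e-01],
       [-1.82841864e-03,  3.63281182e-01,  9.31677755e-01],
       [-9.99997678e-01,  3.98028874e-04, -2.11769658e-03]]), 'force': array([ 0.57615994, -0.35686239, -0.04477394]), 'moment': array([-0.05531649,  0.01779998,  0.04753078]), 'opening': 1.0002767228353844}
scene [[468.31571887   0.         314.31699197]
 [  0.         468.31571887 199.33652112]
 [  0.           0.           1.        ]] [[-0.07327025  0.99730333  0.00418688  0.09489989]
 [-0.54656498 -0.0436661   0.83627746  0.23255076]
 [ 0.83420513  0.05898586  0.5482905  -1.85479112]
 [ 0.          0.          0.          1.        ]] ['pixels', 'depth', 'K', 'world_to_cam', 'shot']
top [[383.08011358   0.         318.38978321]
 [  0.         383.08011358 200.69717911]
 [  0.           0.           1.        ]] [[ 0.02999238 -0.99954462  0.00331794 -0.08191564]
 [ 0.9841783   0.03011089  0.17460357 -0.52669024]
 [-0.17462396 -0.00197133  0.98463322 -1.11402113]
 [ 0.          0.          0.          1.        ]] ['pixels', 'depth', 'K', 'world_to_cam', 'shot']
wrist [[330.74494321   0.         319.5805981 ]
 [  0.         330.74494321 199.5008863 ]
 [  0.           0.           1.        ]] [[ 0.363638    0.93153895 -0.00160861 -0.62391505]
 [-0.9033214   0.35220006 -0.24487866  0.0306242 ]
 [-0.22754746  0.09050028  0.9695524  -0.38977402]
 [ 0.          0.          0.          1.        ]] ['pixels', 'depth', 'K', 'world_to_cam', 'shot']
```

View pics/scene0.png

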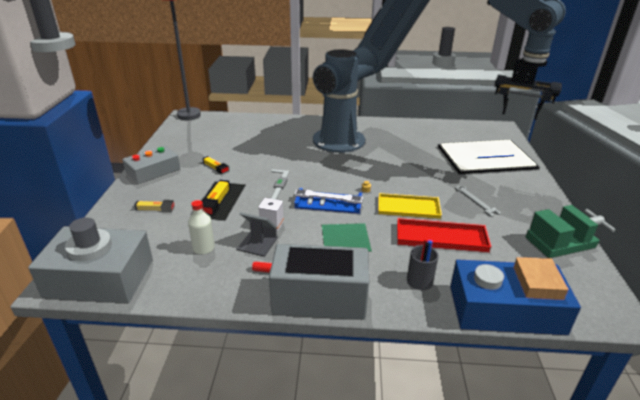

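View pics/top0.png

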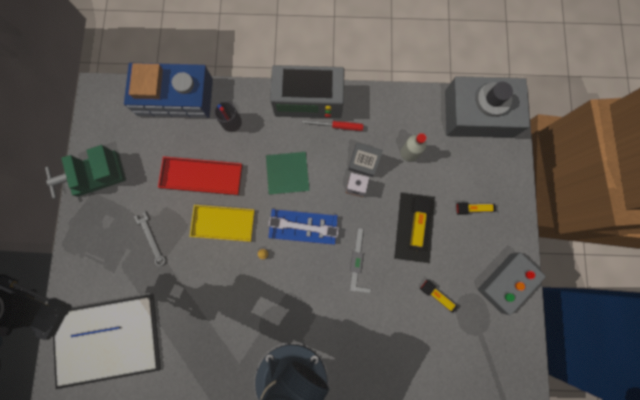

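View pics/wrist0.png

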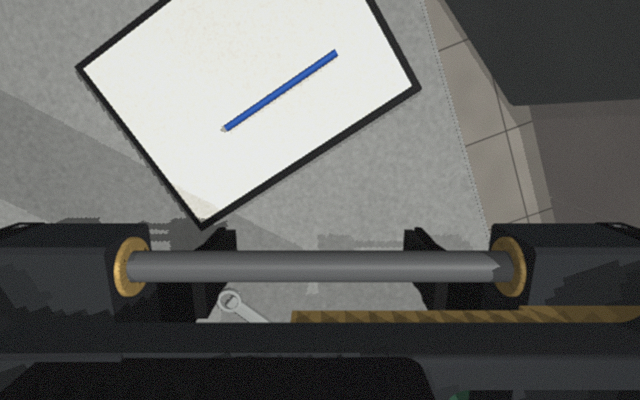

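```bash
cat >> h.py <<'E'
def crop(p,n,u0,u1,v0,v1,s):
    cv2.imwrite('pics/'+n,cv2.resize(p['pixels'][v0:v1,u0:u1],None,fx=s,fy=s,interpolation=cv2.INTER_CUBIC))
E
python3 - <<'E'
from h import *
p=bot.capture('top');P=pts(p)
np.savez('top0.npz',**{k:p[k] for k in ['pixels','depth','K','world_to_cam']})
crop(p,'c1.png',150,350,140,280,4);crop(p,'c2.png',330,530,120,320,3)
for n in ['pocket_tray','sample0','dogbone','scrap_tray','block','mat','label_stand','label','pad','scanner','carrier','check_weight','caliper','oil_bottle','screwdriver','wrench','pen_pot']:
    try: R=bot.regions_of(n,p)
    except Exception as e: print(n,e);continue
    for r in R[:5]:
        m=r['region']&(p['depth']>0)
        Q=P[m]
        if len(Q)<5: continue
        rect=cv2.minAreaRect(Q[:,:2].astype(np.float32))
        print(n,round(r['p'],2),np.round(r['extent']),'med',np.round(np.median(Q,0),3),'z',np.round(np.percentile(Q[:,2],[5,95]),3),'rect',np.round(rect[0],3),np.round(rect[1],3),round(rect[2],1))
E
```

```text
pocket_tray 0.56 [304. 224.  67.  33.] med [ 0.447 -0.016  0.011] z [0.005 0.023] rect [ 0.455 -0.017] [0.205 0.096] 86.1
pocket_tray 0.19 [356. 184.  23.  28.] med [ 0.577 -0.179  0.076] z [0.002 0.08 ] rect [ 0.594 -0.186] [0.064 0.077] 77.1
sample0 0.7 [416. 226.  41.  72.] med [ 0.446 -0.349  0.004] z [0.001 0.008] rect [ 0.464 -0.368] [0.111 0.21 ] 84.4
sample0 0.41 [311. 225.   8.  21.] med [ 0.465 -0.039  0.017] z [0.013 0.021] rect [ 0.453 -0.039] [0.01  0.053] 87.2
sample0 0.24 [223. 223.  66.  32.] med [0.456 0.232 0.005] z [0.001 0.015] rect [0.456 0.232] [0.194 0.098] 87.9
dogbone 0.56 [304. 227.  65.  18.] med [ 0.451 -0.021  0.031] z [0.027 0.034] rect [ 0.452 -0.022] [0.212 0.033] 81.9
scrap_tray 0.73 [201. 177.  84.  39.] med [0.606 0.312 0.006] z [0.001 0.023] rect [0.609 0.313] [0.262 0.109] 86.4
block 0.67 [302. 225.  68.  33.] med [ 0.447 -0.016  0.011] z [0.006 0.023] rect [ 0.454 -0.021] [0.203 0.09 ] 86.4
block 0.59 [359. 185.  21.  24.] med [ 0.576 -0.18   0.077] z [0.021 0.081] rect [ 0.585 -0.186] [0.063 0.058] 77.9
block 0.29 [365. 160.  28.  40.] med [ 0.6
[... 1015 characters left out ...]
_weight 0.67 [359. 260.  13.  64.] med [ 0.344 -0.188  0.008] z [0.003 0.014] rect [ 0.357 -0.187] [0.192 0.057] 7.2
caliper 0.89 [359. 262.  16.  65.] med [ 0.344 -0.189  0.008] z [0.002 0.014] rect [ 0.355 -0.187] [0.195 0.06 ] 8.2
oil_bottle 0.72 [412. 147.  27.  31.] med [ 0.691 -0.343  0.1  ] z [0.008 0.152] rect [ 0.717 -0.354] [0.088 0.071] 12.9
screwdriver 0.7 [340. 127.  57.  11.] med [ 0.781 -0.147  0.024] z [0.015 0.029] rect [ 0.79  -0.123] [0.158 0.034] 82.8
wrench 0.65 [151. 239.  30.  53.] med [0.397 0.445 0.007] z [0.001 0.012] rect [0.4   0.448] [0.171 0.037] 26.7
pen_pot 0.72 [229. 118.  26.  35.] med [0.783 0.224 0.065] z [0.009 0.126] rect [0.801 0.22 ] [0.068 0.095] 66.0
```

```bash
python3 -c "
import cv2" ; python3 -m crank --help 2>&1 | head -5
```

```text
invalid input: not JSON, or not a number
```

View pics/c1.png

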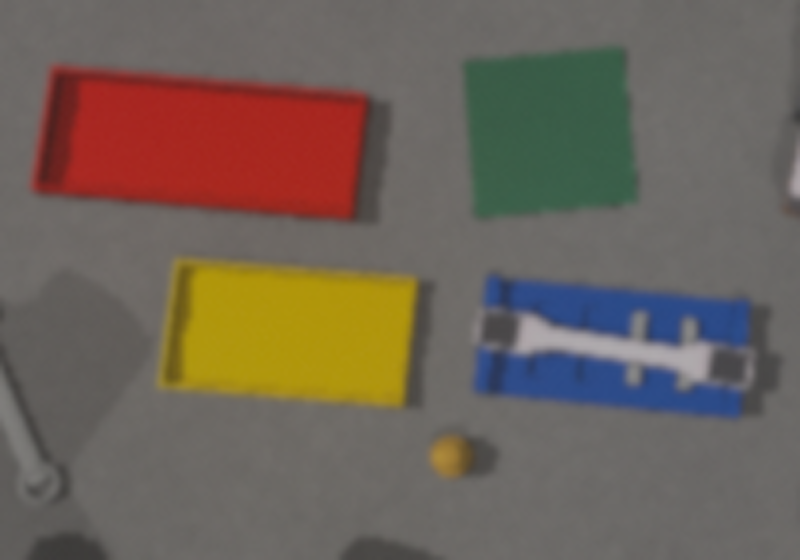

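View pics/c2.png

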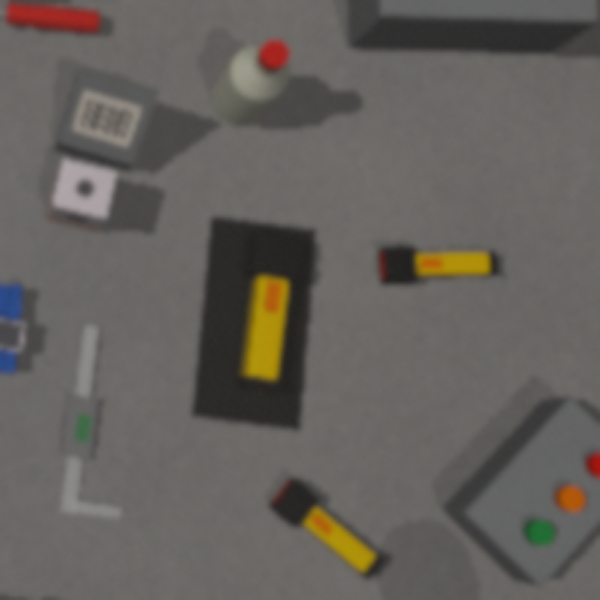

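Three scanner-like things in the top view: (418,228) on the pad, and (477,209) and (440,298) off the pad. The one on the pad measures 158 x 52 mm, which matches the description; the other two are only 116 mm long. Its black head points towards +x. Two samples show at the right end of the tray. Next I refine the poses.

```bash
cat >> h.py <<'E'
def rect(Q):
    r=cv2.minAreaRect(Q[:,:2].astype(np.float32)); return np.round(r[0],4),np.round(r[1],4),round(r[2],1)
def pca(Q):
    c=Q[:,:2].mean(0); w,v=np.linalg.eigh(np.cov((Q[:,:2]-c).T)); a=np.degrees(np.arctan2(v[1,1],v[0,1])); return np.round(c,4),round((a+90)%180-90,1)
def box(P,x0,x1,y0,y1,z0,z1):
    return P[(P[...,0]>x0)&(P[...,0]<x1)&(P[...,1]>y0)&(P[...,1]<y1)&(P[...,2]>z0)&(P[...,2]<z1)]
def plan(x,y,z,yaw):
    "grasp-point target, jaw yaw deg -> spin and tool-axis offsets after spin"
    s=bot.read_state();R=s['tcp_rot'];p=s['position']
    cur=np.degrees(np.arctan2(R[1,2],R[0,2]))
    d=(yaw-cur+90)%180-90
    q=s['joint_positions'];print('t',round(s['time_s'],2),'yaw',round(cur,2),'spin rad',round(-np.radians(d),4),'q6 after',round(np.degrees(np.arctan2(y,x))-(cur+d),0))
    th=np.radians(cur+d); tz=np.array([np.cos(th),np.sin(th),0]); tx=np.array([0,0,-1.]); ty=np.cross(tz,tx)
    g=p+R[:,0]*0.164
    D=np.array([x,y,z])-g
    print('grasp now',np.round(g,4),'offset x y z',np.round([D@tx,D@ty,D@tz],4))
E
python3 - <<'E'
from h import *
d=np.load('top0.npz');P=pts(d)
print('R z check bench',np.median(box(P,.3,.4,-.1,.1,-.02,.02)[:,2]))
print('dog',rect(box(P,.38,.53,-.16,.12,.0255,.04)),pca(box(P,.38,.53,-.16,.12,.0255,.04)))
print('dog ends',*[np.round(np.median(box(P,.38,.53,a,b,.026,.04),0),4) for a,b in((-.135,-.115),(-.032,-.012),(.07,.09))])
print('block',rect(box(P,.5,.64,-.25,-.1,.07,.09)),np.median(box(P,.5,.64,-.25,-.1,.07,.09)[:,2]))
print('scan',rect(box(P,.35,.6,-.45,-.28,.025,.05)),rect(box(P,.35,.6,-.45,-.28,.015,.05)))
hsv=cv2.cvtColor(d['pixels'],cv2.COLOR_BGR2HSV)
def col(lo,hi,ex,zmax=.05):
    m=cv2.inRange(hsv,lo,hi)>0
    c,r,w,h=ex; mm=np.zeros_like(m); mm[int(r-h/2-4):int(r+h/2+4),int(c-w/2-4):int(c+w/2+4)]=1
    Q=P[m&mm&(d['depth']>0)]; Q=Q[Q[:,2]<zmax];return Q
for n,lo,hi,ex in [('red',(0,120,60),(8,255,255),(201,177,84,39)),('yel',(20,120,60),(35,255,255),(223,223,66,32)),('blue',(100,100,50),(125,255,255),(304,226,70,36)),('mat',(50,40,30),(90,255,255),(289,173,42,42))]:
    Q=col(lo,hi,ex);print(n,len(Q),rect(Q))
E
```

```text
R z check bench 0.000988865046400944
dog (array([ 0.4575, -0.0224]), array([0.2122, 0.0824]), 84.3) (array([ 0.4514, -0.0229]), np.float64(83.2))
dog ends [ 0.4418 -0.1193  0.031 ] [ 0.4521 -0.0219  0.0309] [0.4616 0.0765 0.0305]
block (array([ 0.583, -0.182]), array([0.056 , 0.0511]), 77.6) 0.0774543431386221
scan (array([ 0.4727, -0.3729]), array([0.0531, 0.1608]), 79.5) (array([ 0.4728, -0.3728]), array([0.0533, 0.1608]), 79.5)
red 2559 (array([0.6039, 0.3077]), array([0.2502, 0.1007]), 86.3)
yel 2026 (array([0.4575, 0.2324]), array([0.1944, 0.1006]), 87.3)
blue 1176 (array([ 0.4536, -0.0199]), array([0.203 , 0.0892]), 86.2)
mat 1581 (array([0.6252, 0.037 ]), array([0.1296, 0.1289]), 7.3)
```

```bash
python3 -c "
from h import *
plan(.4517,-.0220,.13,-5.8)"
```

```text
t 1.05 yaw 68.7 spin rad 1.3003 q6 after 3.0
grasp now [0.227  0.5823 0.2408] offset x y z [ 0.1108 -0.5785  0.2846]
```

```bash
python3 -m crank '[{"offset":[0,0,0],"spin":0.13},{"offset":[0,0,0],"spin":0.13},{"offset":[0,0,0],"spin":0.13},{"offset":[0,0,0],"spin":0.13},{"offset":[0,0,0],"spin":0.13},{"offset":[0,0,0],"spin":0.13},{"offset":[0,0,0],"spin":0.13},{"offset":[0,0,0],"spin":0.13},{"offset":[0,0,0],"spin":0.13},{"offset":[0,0,0],"spin":0.13}]' 0.045
python3 -m crank '[{"offset":[0,-0.036,0.018],"spin":0},{"offset":[0,-0.036,0.018],"spin":0},{"offset":[0,-0.036,0.018],"spin":0},{"offset":[0,-0.036,0.018],"spin":0},{"offset":[0,-0.036,0.018],"spin":0},{"offset":[0,-0.036,0.018],"spin":0},{"offset":[0,-0.036,0.018],"spin":0},{"offset":[0,-0.036,0.018],"spin":0},{"offset":[0,-0.036,0.018],"spin":0},{"offset":[0,-0.036,0.018],"spin":0},{"offset":[0,-0.036,0.018],"spin":0},{"offset":[0,-0.036,0.018],"spin":0}]'
python3 -m crank '[{"offset":[0.01,-0.036,0.018],"spin":0},{"offset":[0.02,-0.036,0.018],"spin":0},{"offset":[0.02,-0.036,0.018],"spin":0},{"offset":[0.02,-0.036,0.014],"spin":0},{"offset":[0.04,0,0],"spin":0},{"offset":[0,0,0],"spin":0},{"offset":[0,0,0],"spin":0}]'
python3 -c "
from h import *
plan(.4517,-.0220,.13,-5.8)
p=bot.capture('wrist');save(p,'w1.png');P=pts(p)
Q=box(P,.38,.53,-.16,.12,.0255,.04);print(len(Q),rect(Q),pca(Q),np.median(Q[:,2]))
print(*[np.round(np.median(box(P,.38,.53,a,b,.026,.04),0),4) for a,b in((-.135,-.115),(-.032,-.012),(.07,.09))])
"
```

```text
time_s: 2.05
position: [0.227, 0.5823, 0.4048]
tcp_rot: [[0.0, 0.106, 0.994], [-0.0, 0.994, -0.106], [-1.0, -0.0, 0.0]]
force: [0.2, -0.7, 0.0]
opening: 0.515
time_s: 3.25
position: [0.3987, 0.1292, 0.4051]
tcp_rot: [[0.001, 0.101, 0.995], [0.0, 0.995, -0.101], [-1.0, 0.0, 0.001]]
force: [0.1, 0.7, 1.0]
opening: 0.518
time_s: 3.95
position: [0.4511, -0.0192, 0.2946]
tcp_rot: [[-0.003, 0.101, 0.995], [0.001, 0.995, -0.101], [-1.0, 0.001, -0.003]]
force: [1.0, -0.9, 0.9]
opening: 0.52
t 3.95 yaw -5.79 spin rad 0.0002 q6 after 3.0
grasp now [ 0.4507 -0.019   0.1306] offset x y z [ 0.0006 -0.0029  0.0013]
6639 (array([ 0.4511, -0.0123]), array([0.1967, 0.03  ]), 82.5) (array([0.4541, 0.0102]), np.float64(82.4)) 0.030610913434605924
[nan nan nan] [ 0.4499 -0.0219  0.0305] [0.4622 0.0775 0.0307]
  return _methods._mean(a, axis=axis, dtype=dtype,
  ret = um.true_divide(
```

View pics/w1.png

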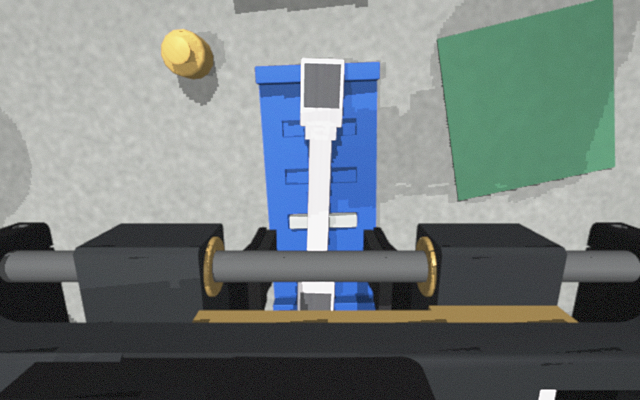

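The wrist view shows the dog-bone between the jaws at column 320. The two +y pockets, at rows 128 and 175, are empty, and there is a sample at row 221. I go down on the dog-bone.

```bash
python3 -m crank '[{"offset":[0.03,-0.003,0.0005],"spin":0.015},{"offset":[0.03,0,0],"spin":0},{"offset":[0.02,0,0],"spin":0},{"offset":[0.0135,0,0],"spin":0},{"offset":[0,0,0],"spin":0},{"offset":[0,0,0],"spin":0}]'
python3 -m crank '[{"offset":[0,0,0],"spin":0},{"offset":[0,0,0],"spin":0},{"offset":[0,0,0],"spin":0},{"offset":[0,0,0],"spin":0},{"offset":[0,0,0],"spin":0},{"offset":[0,0,0],"spin":0}]' 0
```

```text
time_s: 4.6
position: [0.4523, -0.0219, 0.2028]
tcp_rot: [[0.003, 0.114, 0.993], [-0.001, 0.993, -0.114], [-1.0, -0.001, 0.003]]
force: [-0.3, -0.3, 0.6]
opening: 0.519
time_s: 5.2
position: [0.4512, -0.0223, 0.2015]
tcp_rot: [[-0.001, 0.116, 0.993], [0.0, 0.993, -0.116], [-1.0, 0.0, -0.001]]
force: [-1.6, -0.3, 5.6]
opening: 0.179
```

```bash
python3 -m crank '[{"offset":[-0.02,0,0],"spin":0},{"offset":[-0.03,0,0],"spin":0},{"offset":[-0.03,0,0],"spin":0},{"offset":[-0.02,0,0],"spin":0},{"offset":[0,0,0],"spin":0},{"offset":[0,0,0],"spin":0}]'
python3 -c "
from h import *
plan(.6039,.3077,.12,-3.7)
p=bot.capture('top');save(p,'t1.png');crop(p,'t1c.png',150,350,140,280,4)"
```

```text
time_s: 5.8
position: [0.4516, -0.0224, 0.301]
tcp_rot: [[0.0, 0.116, 0.993], [-0.0, 0.993, -0.116], [-1.0, -0.0, 0.001]]
force: [0.0, -0.5, -1.6]
opening: 0.177
t 5.8 yaw -6.65 spin rad -0.0514 q6 after 31.0
grasp now [ 0.4517 -0.0225  0.137 ] offset x y z [0.017  0.3393 0.1306]
```

View pics/t1c.png

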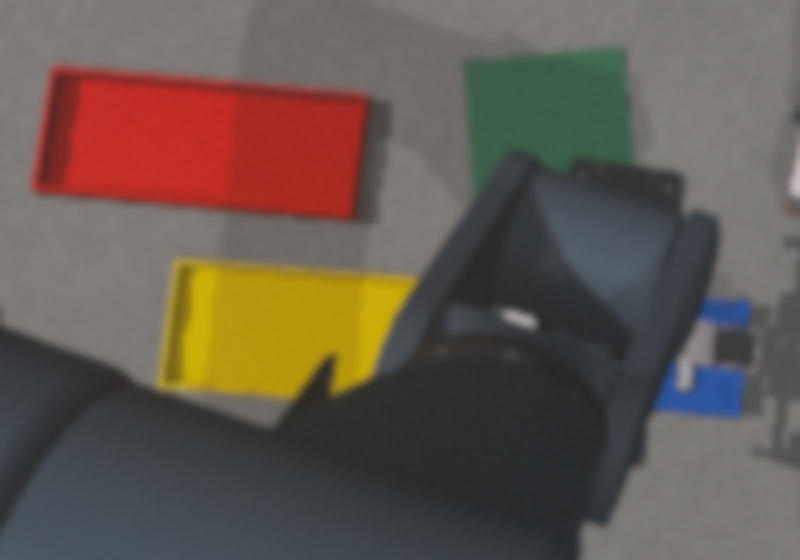

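```bash
python3 -m crank '[{"offset":[0,0.020,0.008],"spin":-0.025},{"offset":[0,0.032,0.012],"spin":-0.026},{"offset":[0,0.036,0.014],"spin":0},{"offset":[0,0.036,0.014],"spin":0},{"offset":[0,0.036,0.014],"spin":0},{"offset":[0,0.036,0.014],"spin":0},{"offset":[0,0.036,0.014],"spin":0},{"offset":[0,0.036,0.014],"spin":0},{"offset":[0,0.036,0.014],"spin":0},{"offset":[0,0.024,0.008],"spin":0},{"offset":[0,0.010,0.004],"spin":0},{"offset":[0,0,0],"spin":0}]'
python3 -m crank '[{"offset":[0,0,0],"spin":0},{"offset":[0,0,0],"spin":0}]'
python3 -c "
from h import *
plan(.6039,.3077,.12,-3.7)
p=bot.capture('wrist');save(p,'w2.png')"
```

```text
time_s: 7.05
position: [0.6049, 0.3063, 0.2989]
tcp_rot: [[-0.003, 0.063, 0.998], [-0.001, 0.998, -0.063], [-1.0, -0.001, -0.003]]
force: [0.1, -0.6, -1.0]
opening: 0.177
time_s: 7.25
position: [0.6047, 0.304, 0.3006]
tcp_rot: [[-0.002, 0.066, 0.998], [-0.001, 0.998, -0.066], [-1.0, -0.001, -0.002]]
force: [-0.2, -0.0, -1.0]
opening: 0.176
t 7.25 yaw -3.8 spin rad -0.0017 q6 after 31.0
grasp now [0.6043 0.3038 0.1366] offset x y z [ 0.0166  0.0038 -0.0006]
```

View pics/w2.png

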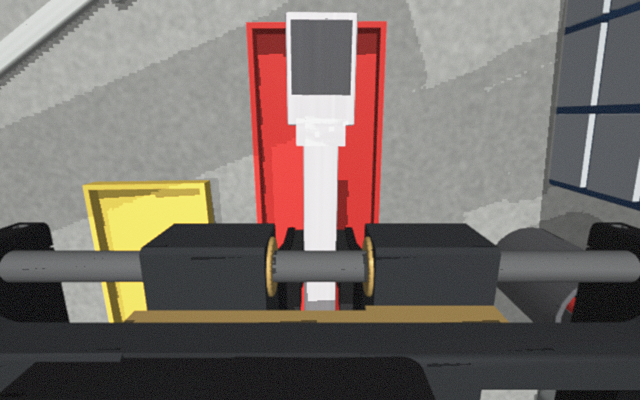

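The strip hangs centred over the red tray (columns 290-355 inside 250-385). I lower it and let go.

```bash
python3 -m crank '[{"offset":[0.03,0.004,-0.001],"spin":0},{"offset":[0.03,0,0],"spin":0},{"offset":[0.02,0,0],"spin":0},{"offset":[0.015,0,0],"spin":0},{"offset":[0.01,0,0],"spin":0},{"offset":[0.007,0,0],"spin":0},{"offset":[0,0,0],"spin":0},{"offset":[0,0,0],"spin":0},{"offset":[0,0,0],"spin":0}]'
python3 -m crank '[{"offset":[0,0,0],"spin":0},{"offset":[0,0,0],"spin":0},{"offset":[0,0,0],"spin":0},{"offset":[0,0,0],"spin":0}]' 0.032
python3 -m crank '[{"offset":[-0.03,0,0],"spin":0},{"offset":[-0.04,0,0],"spin":0},{"offset":[-0.04,0,0],"spin":0},{"offset":[-0.01,0,0],"spin":0},{"offset":[0,0,0],"spin":0}]'
python3 -c "
from h import *
p=bot.capture('wrist');save(p,'w3.png');P=pts(p);print('pot/strip z',np.median(box(P,.56,.65,.2,.4,.006,.02)[:,2]))
plan(.583,-.182,.16,77.6)"
```

```text
time_s: 8.2
position: [0.6049, 0.3098, 0.1904]
tcp_rot: [[0.002, 0.065, 0.998], [0.001, 0.998, -0.065], [-1.0, 0.001, 0.002]]
force: [0.1, -0.3, -1.8]
opening: 0.179
time_s: 8.6
position: [0.6045, 0.3097, 0.1896]
tcp_rot: [[0.001, 0.065, 0.998], [0.0, 0.998, -0.065], [-1.0, 0.0, 0.001]]
force: [0.5, -0.2, -0.5]
opening: 0.358
time_s: 9.1
position: [0.605, 0.3098, 0.3118]
tcp_rot: [[0.005, 0.065, 0.998], [0.002, 0.998, -0.065], [-1.0, 0.002, 0.005]]
force: [0.7, 0.6, 0.5]
opening: 0.366
pot/strip z 0.012541133868700483
t 9.15 yaw -3.72 spin rad -1.4193 q6 after -95.0
grasp now [0.6044 0.3096 0.1456] offset x y z [-0.0144 -0.0847 -0.4847]
```

View pics/w3.png

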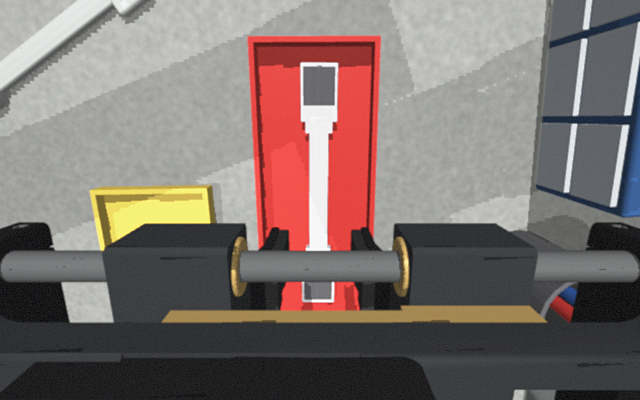

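```bash
python3 -m crank '[{"offset":[-0.014,0,0],"spin":-0.14},{"offset":[0,0,0],"spin":-0.14},{"offset":[0,0,0],"spin":-0.14},{"offset":[0,0,0],"spin":-0.14},{"offset":[0,0,0],"spin":-0.14},{"offset":[0,0,0],"spin":-0.14},{"offset":[0,0,0],"spin":-0.14},{"offset":[0,0,0],"spin":-0.14},{"offset":[0,0,0],"spin":-0.14},{"offset":[0,0,0],"spin":-0.14},{"offset":[0,0,0],"spin":-0.02}]' 0.087
python3 -c "
from h import *
p=bot.capture('top');save(p,'t2.png');P=pts(p)
Q=box(P,.45,.66,-.28,-.05,.066,.09);print(rect(Q))
Q=Q[Q[:,0]<.61];print(rect(Q))
plan(.583,-.182,.16,77.6)"
```

```text
time_s: 10.25
position: [0.6037, 0.3093, 0.3203]
tcp_rot: [[-0.005, -0.977, 0.213], [-0.002, 0.213, 0.977], [-1.0, 0.005, -0.003]]
force: [-0.7, -0.2, -0.0]
opening: 0.997
(array([ 0.612 , -0.1962]), array([0.0697, 0.116 ]), 75.0)
(array([ 0.5829, -0.1821]), array([0.0565, 0.0508]), 77.2)
t 10.3 yaw 77.59 spin rad -0.0002 q6 after -95.0
grasp now [0.6031 0.3091 0.1567] offset x y z [-0.0033 -0.0859 -0.484 ]
```

View pics/t2.png

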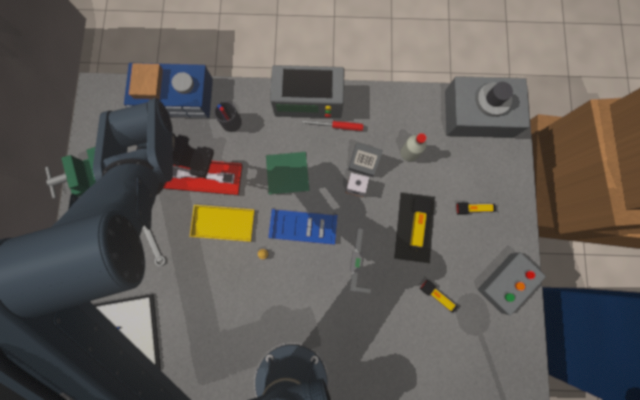

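```bash
python3 -m crank '[{"offset":[0,-0.004,-0.025],"spin":0},{"offset":[0,-0.007,-0.042],"spin":0},{"offset":[0,-0.008,-0.044],"spin":0},{"offset":[0,-0.008,-0.045],"spin":0},{"offset":[0,-0.008,-0.045],"spin":0},{"offset":[0,-0.008,-0.045],"spin":0},{"offset":[0,-0.008,-0.045],"spin":0},{"offset":[0,-0.008,-0.045],"spin":0},{"offset":[0,-0.008,-0.045],"spin":0},{"offset":[0,-0.008,-0.045],"spin":0},{"offset":[0,-0.007,-0.04],"spin":0},{"offset":[0,-0.003,-0.018],"spin":0}]' 0.087
python3 -m crank '[{"offset":[0,0,0],"spin":0},{"offset":[0,0,0],"spin":0}]'
python3 -c "
from h import *
p=bot.capture('wrist');save(p,'w4.png');P=pts(p)
Q=box(P,.45,.66,-.28,-.05,.066,.09);Q=Q[Q[:,0]<.61];print(rect(Q),np.median(Q[:,2]))
plan(.583,-.182,.055,77.4)"
```

```text
time_s: 11.5
position: [0.5834, -0.185, 0.3223]
tcp_rot: [[-0.001, -0.976, 0.22], [-0.001, 0.22, 0.976], [-1.0, 0.0, -0.001]]
force: [0.4, 0.1, -0.8]
opening: 1.002
time_s: 11.7
position: [0.5834, -0.1806, 0.3225]
tcp_rot: [[-0.002, -0.976, 0.216], [0.002, 0.216, 0.976], [-1.0, 0.002, 0.001]]
force: [-0.1, 0.3, 0.5]
opening: 1.0
(array([ 0.5816, -0.1805]), array([0.056 , 0.0504]), 77.5) 0.07656713368314433
t 11.75 yaw 77.64 spin rad 0.0042 q6 after -95.0
grasp now [ 0.5833 -0.1795  0.1587] offset x y z [ 0.1037 -0.0003 -0.0025]
```

View pics/w4.png

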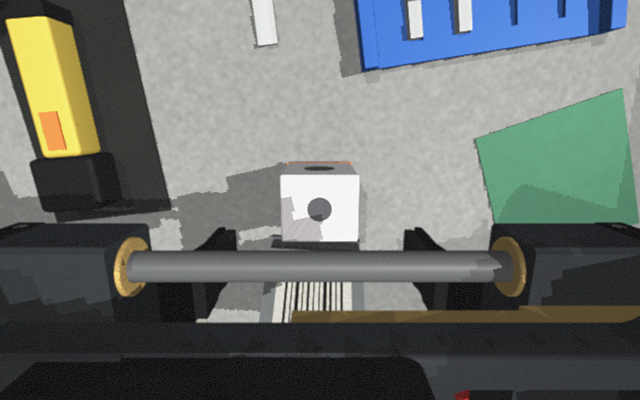

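The block is centred between the jaws (column 320), with the barcode stand behind it. I go down and grip.

```bash
python3 -m crank '[{"offset":[0.03,0,-0.002],"spin":0},{"offset":[0.03,0,0],"spin":0},{"offset":[0.025,0,0],"spin":0},{"offset":[0.019,0,0],"spin":0},{"offset":[0,0,0],"spin":0},{"offset":[0,0,0],"spin":0}]'
python3 -m crank '[{"offset":[0,0,0],"spin":0},{"offset":[0,0,0],"spin":0},{"offset":[0,0,0],"spin":0},{"offset":[0,0,0],"spin":0},{"offset":[0,0,0],"spin":0}]' 0
python3 -m crank '[{"offset":[-0.02,0,0],"spin":0},{"offset":[-0.03,0,0],"spin":0},{"offset":[-0.02,0,0],"spin":0},{"offset":[0,0,0],"spin":0},{"offset":[0,0,0],"spin":0},{"offset":[0,0,0],"spin":0}]'
python3 -c "
from h import *
plan(.6252,.037,.125,77.4)"
```

```text
time_s: 12.35
position: [0.5836, -0.1817, 0.2193]
tcp_rot: [[-0.001, -0.977, 0.212], [0.001, 0.212, 0.977], [-1.0, 0.001, 0.0]]
force: [0.7, 0.1, 0.9]
opening: 1.003
time_s: 12.85
position: [0.5836, -0.1827, 0.2199]
tcp_rot: [[0.001, -0.976, 0.216], [0.002, 0.216, 0.976], [-1.0, -0.001, 0.002]]
force: [0.8, 3.0, 2.1]
opening: 0.643
time_s: 13.45
position: [0.5825, -0.183, 0.2873]
tcp_rot: [[-0.004, -0.977, 0.214], [0.002, 0.214, 0.977], [-1.0, 0.004, 0.001]]
force: [-0.5, 0.2, -5.6]
opening: 0.641
t 13.45 yaw 77.63 spin rad 0.0041 q6 after -74.0
grasp now [ 0.5818 -0.1826  0.1233] offset x y z [-0.0017  0.0056  0.2238]
```

```bash
python3 -m crank '[{"offset":[0,0.001,0.02],"spin":0},{"offset":[0,0.001,0.032],"spin":0},{"offset":[0,0.001,0.036],"spin":0},{"offset":[0,0.001,0.036],"spin":0},{"offset":[0,0.001,0.036],"spin":0},{"offset":[0,0.0006,0.034],"spin":0},{"offset":[0,0,0.02],"spin":0},{"offset":[0,0,0.01],"spin":0},{"offset":[0,0,0],"spin":0},{"offset":[0,0,0],"spin":0}]'
python3 -c "
from h import *
plan(.6252,.037,.059,77.4)
p=bot.capture('wrist');save(p,'w5.png')"
```

```text
time_s: 14.45
position: [0.6256, 0.0359, 0.2883]
tcp_rot: [[-0.002, -0.977, 0.214], [-0.001, 0.214, 0.977], [-1.0, 0.002, -0.001]]
force: [-0.0, -0.6, -5.7]
opening: 0.643
t 14.45 yaw 77.64 spin rad 0.0042 q6 after -74.0
grasp now [0.6253 0.0358 0.1243] offset x y z [0.0653 0.0003 0.0011]
```

View pics/w5.png

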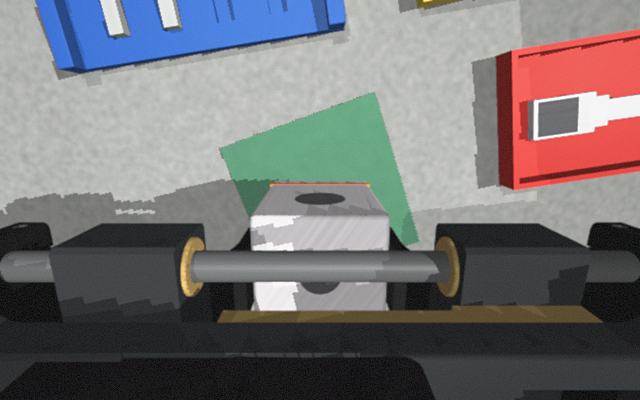

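The block is upright in the grip above the green mat. I set it down.

```bash
python3 -m crank '[{"offset":[0.025,0,0.001],"spin":0},{"offset":[0.02,0,0],"spin":0},{"offset":[0.012,0,0],"spin":0},{"offset":[0.006,0,0],"spin":0},{"offset":[0.0025,0,0],"spin":0},{"offset":[0,0,0],"spin":0},{"offset":[0,0,0],"spin":0}]'
```

```text
time_s: 15.2
position: [0.6265, 0.0375, 0.2246]
tcp_rot: [[0.002, -0.977, 0.214], [-0.0, 0.214, 0.977], [-1.0, -0.002, 0.0]]
force: [0.6, 0.5, -5.8]
opening: 0.639
```

```bash
python3 -m crank '[{"offset":[0.002,0,0],"spin":0},{"offset":[0,0,0],"spin":0},{"offset":[0,0,0],"spin":0}]'
python3 -m crank '[{"offset":[0,0,0],"spin":0},{"offset":[0,0,0],"spin":0},{"offset":[0,0,0],"spin":0},{"offset":[0,0,0],"spin":0},{"offset":[0,0,0],"spin":0}]' 0.087
python3 -m crank '[{"offset":[-0.03,0,0],"spin":0},{"offset":[-0.04,0,0],"spin":0},{"offset":[-0.04,0,0],"spin":0},{"offset":[-0.02,0,0],"spin":0},{"offset":[0,0,0],"spin":0},{"offset":[0,0,0],"spin":0}]'
python3 -c "
from h import *
p=bot.capture('wrist');save(p,'w6.png');P=pts(p)
Q=box(P,.55,.7,-.05,.11,.06,.1);print(rect(Q),np.median(Q[:,2]))
p=bot.capture('top');save(p,'t3.png');P=pts(p)
np.savez('top3.npz',**{k:p[k] for k in ['pixels','depth','K','world_to_cam']})
Q=box(P,.35,.6,-.47,-.28,.022,.05);print('scan',rect(Q))
h=box(P,.35,.6,-.47,-.28,.0385,.05);y=box(P,.35,.6,-.47,-.28,.028,.0375);print(h.mean(0),len(h),pca(y),len(y))
plan(.4,-.3,.2,77.4)
"
```

```text
time_s: 15.5
position: [0.6261, 0.0377, 0.2221]
tcp_rot: [[0.0, -0.977, 0.214], [-0.0, 0.214, 0.977], [-1.0, -0.0, 0.0]]
force: [-0.5, -0.9, -5.5]
opening: 0.642
time_s: 16.0
position: [0.6262, 0.0376, 0.222]
tcp_rot: [[0.001, -0.977, 0.214], [-0.0, 0.214, 0.977], [-1.0, -0.001, 0.0]]
force: [-0.5, -0.6, 0.1]
opening: 0.974
time_s: 16.6
position: [0.6258, 0.0377, 0.3518]
tcp_rot: [[0.0, -0.977, 0.214], [-0.0, 0.214, 0.977], [-1.0, -0.0, -0.0]]
force: [0.1, 0.3, -0.1]
opening: 1.001
(array([0.6231, 0.0382]), array([0.0562, 0.0499]), 77.6) 0.0785685651750003
scan (array([ 0.4716, -0.3774]), array([0.0535, 0.1608]), 83.9)
[ 0.51913237 -0.38239802  0.04017545] 135 (array([ 0.4651, -0.3731]), np.float64(-6.9)) 477
t 16.7 yaw 77.63 spin rad 0.004 q6 after -114.0
grasp now [0.6249 0.0377 0.1861] offset x y z [-0.0139  0.1458 -0.3787]
```

View pics/w6.png

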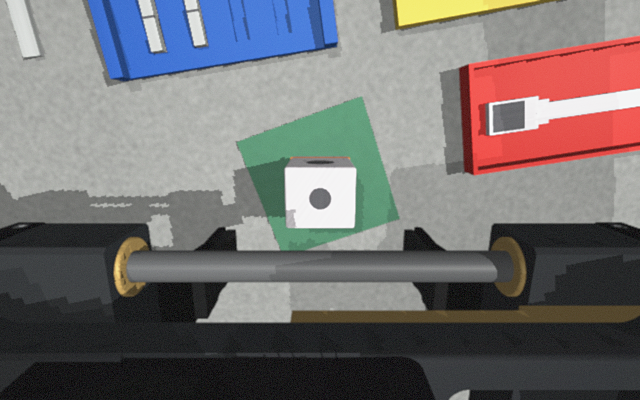

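View pics/t3.png

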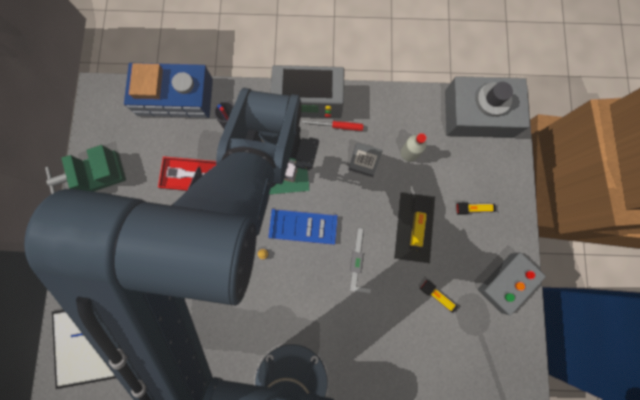

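```bash
python3 - <<'E'
from h import *
d=np.load('top3.npz');P=pts(d)
px=d['pixels']
Q=box(P,.58,.73,-.27,-.13,.03,.1);c=Q.mean(0);u,s,v=np.linalg.svd(Q-c);n=v[2];n=n*np.sign(n[2])
res=np.abs((Q-c)@n)
Q2=Q[res<.004];c=Q2.mean(0);n=np.linalg.svd(Q2-c)[2][2];n*=np.sign(n[2]);print(len(Q),len(Q2),c,n,'yaw of -n',np.degrees(np.arctan2(-n[1],-n[0])),'tilt',np.degrees(np.arcsin(n[2])))
# label white pixels
g=cv2.cvtColor(px,cv2.COLOR_BGR2GRAY)
m=(P[...,0]>.6)&(P[...,0]<.72)&(P[...,1]>-.26)&(P[...,1]<-.14)&(P[...,2]>.03)
print(np.percentile(g[m],[5,50,95]))
W=P[m&(g>100)];a=np.radians(np.degrees(np.arctan2(-n[1],-n[0])))
ex=np.array([np.cos(a),np.sin(a),0]);ey=np.array([-ex[1],ex[0],0])
L=lambda Q:(Q@ex,Q@ey,Q[:,2])
for q in L(W): print(len(W),np.percentile(q,[1,50,99]),(np.percentile(q,1)+np.percentile(q,99))/2)
for q in L(Q2): print('card',np.percentile(q,[1,50,99]))
crop({'pixels':px},'t3c.png',330,440,130,270,4)
E
```

```text
589 568 [ 0.65363236 -0.20229146  0.07035034] [-0.74116195  0.20593922  0.63895853] yaw of -n -15.528481371930027 tilt 39.71420358877964
[ 73.   95.  132.9]
281 [0.67044997 0.69906576 0.72024547] 0.6953477187056061
281 [-0.05530996 -0.00751016  0.01921076] -0.018049595876859056
281 [0.05449464 0.08898002 0.11000087] 0.08224775645647484
card [0.65853929 0.68419176 0.70923285]
card [-0.05905326 -0.01967676  0.01933338]
card [0.03831406 0.07096002 0.09910924]
```

View pics/t3c.png

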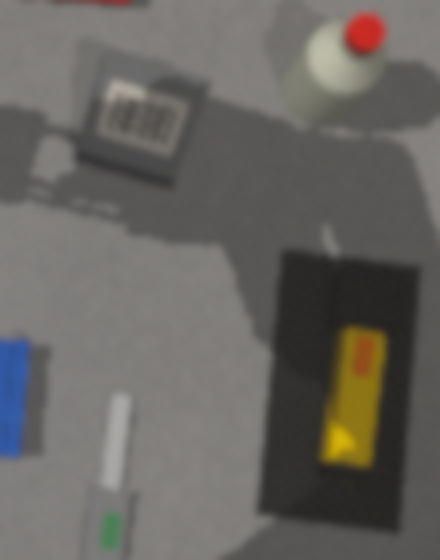

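```bash
python3 -m crank '[{"offset":[0,0,0],"spin":-0.05},{"offset":[0,0,0],"spin":-0.05},{"offset":[0,0,0],"spin":0}]' 0.06
python3 -c "
from h import *
plan(.4825,-.3786,.13,83.6)"
```

```text
time_s: 17.0
position: [0.6257, 0.0376, 0.3497]
tcp_rot: [[-0.004, -0.993, 0.116], [0.0, 0.116, 0.993], [-1.0, 0.004, 0.0]]
force: [0.4, -0.5, 0.8]
opening: 0.812
t 17.0 yaw 83.36 spin rad -0.0042 q6 after -122.0
grasp now [0.625  0.0377 0.1857] offset x y z [ 0.0557  0.0952 -0.4296]
```

```bash
python3 -m crank '[{"offset":[0,0.004,-0.02],"spin":-0.004},{"offset":[0,0.008,-0.036],"spin":0},{"offset":[0,0.009,-0.04],"spin":0},{"offset":[0,0.009,-0.04],"spin":0},{"offset":[0,0.009,-0.04],"spin":0},{"offset":[0,0.009,-0.04],"spin":0},{"offset":[0,0.009,-0.04],"spin":0},{"offset":[0,0.009,-0.04],"spin":0},{"offset":[0.01,0.009,-0.04],"spin":0},{"offset":[0.02,0.009,-0.04],"spin":0},{"offset":[0.02,0.008,-0.036],"spin":0},{"offset":[0.006,0.003,-0.017],"spin":0}]'
python3 -m crank '[{"offset":[0,0,0],"spin":0},{"offset":[0,0,0],"spin":0}]'
python3 - <<'E'
from h import *
p=bot.capture('wrist');save(p,'w7.png');P=pts(p)
Q=box(P,.35,.6,-.47,-.28,.022,.05);print('scan',rect(Q),np.median(Q[:,2]))
hsv=cv2.cvtColor(p['pixels'],cv2.COLOR_BGR2HSV);m=cv2.inRange(hsv,(20,120,60),(35,255,255))>0
Y=P[m&(P[...,2]>.028)&(P[...,2]<.04)];print('handle',rect(Y),pca(Y))
plan(.4825,-.3786,.024,83.6)
E
```

```text
time_s: 18.2
position: [0.4819, -0.3804, 0.2927]
tcp_rot: [[-0.003, -0.993, 0.116], [0.003, 0.116, 0.993], [-1.0, 0.004, 0.003]]
force: [-0.5, -0.0, 0.2]
opening: 0.692
time_s: 18.4
position: [0.484, -0.3773, 0.2956]
tcp_rot: [[-0.0, -0.994, 0.112], [0.002, 0.112, 0.994], [-1.0, 0.001, 0.002]]
force: [0.4, 0.3, 0.6]
opening: 0.691
scan (array([ 0.4703, -0.3744]), array([0.0518, 0.1597]), 82.5) 0.03380678312810767
handle (array([ 0.4541, -0.3719]), array([0.0321, 0.104 ]), 81.9) (array([ 0.4656, -0.3761]), np.float64(-5.9))
t 18.45 yaw 83.63 spin rad 0.0006 q6 after -122.0
grasp now [ 0.4843 -0.3765  0.1321] offset x y z [ 0.1081  0.0016 -0.0023]
```

View pics/w7.png

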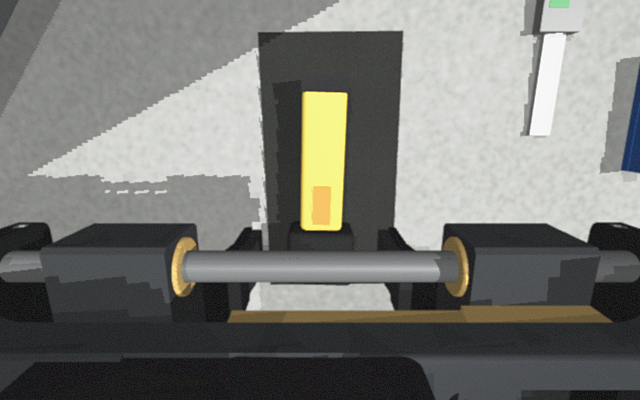

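```bash
python3 -m crank '[{"offset":[0.03,0.002,-0.001],"spin":0.015},{"offset":[0.03,0,0],"spin":0},{"offset":[0.025,0,0],"spin":0},{"offset":[0.015,0,0],"spin":0},{"offset":[0.008,0,0],"spin":0},{"offset":[0,0,0],"spin":0},{"offset":[0,0,0],"spin":0}]'
python3 -m crank '[{"offset":[0,0,0],"spin":0},{"offset":[0,0,0],"spin":0},{"offset":[0,0,0],"spin":0},{"offset":[0,0,0],"spin":0},{"offset":[0,0,0],"spin":0},{"offset":[0,0,0],"spin":0}]' 0
python3 -m crank '[{"offset":[-0.01,0,0],"spin":0},{"offset":[-0.025,0,0],"spin":0},{"offset":[-0.025,0,0],"spin":0},{"offset":[-0.01,0,0],"spin":0},{"offset":[0,0,0],"spin":0},{"offset":[0,0,0],"spin":0}]'
```

```text
time_s: 19.15
position: [0.4822, -0.3788, 0.1888]
tcp_rot: [[0.001, -0.992, 0.126], [-0.001, 0.126, 0.992], [-1.0, -0.001, -0.001]]
force: [-0.6, 0.2, 0.6]
opening: 0.688
time_s: 19.75
position: [0.4816, -0.3785, 0.1881]
tcp_rot: [[-0.0, -0.992, 0.127], [0.001, 0.127, 0.992], [-1.0, 0.0, 0.001]]
force: [-0.3, 2.3, 4.5]
opening: 0.365
time_s: 20.35
position: [0.4813, -0.3787, 0.2573]
tcp_rot: [[-0.001, -0.992, 0.127], [0.001, 0.127, 0.992], [-1.0, 0.001, 0.0]]
force: [-0.0, 0.9, -0.8]
opening: 0.365
```

```bash
python3 -m crank '[{"offset":[0,0,0],"spin":0.07},{"offset":[0,0,0],"spin":0.07},{"offset":[0,0,0],"spin":0}]'
python3 -c "
from h import *
plan(.4923,-.1572,.077,74.5)"
```

```text
time_s: 20.65
position: [0.4812, -0.3785, 0.2561]
tcp_rot: [[-0.002, -0.965, 0.264], [0.002, 0.264, 0.965], [-1.0, 0.003, 0.002]]
force: [-0.4, 0.7, -2.2]
opening: 0.369
t 20.65 yaw 74.72 spin rad 0.0038 q6 after -92.0
grasp now [ 0.4809 -0.3781  0.0921] offset x y z [0.0151 0.048  0.2159]
```

```bash
python3 -m crank '[{"offset":[0,0.003,0.012],"spin":0.004},{"offset":[0,0.006,0.027],"spin":0},{"offset":[0,0.008,0.034],"spin":0},{"offset":[0,0.008,0.034],"spin":0},{"offset":[0,0.008,0.034],"spin":0},{"offset":[0.005,0.007,0.034],"spin":0},{"offset":[0.006,0.006,0.026],"spin":0},{"offset":[0.004,0.002,0.011],"spin":0},{"offset":[0,0,0.004],"spin":0},{"offset":[0,0,0],"spin":0},{"offset":[0,0,0],"spin":0}]'
python3 - <<'E'
from h import *
plan(.4923,-.1572,.077,74.5)
p=bot.capture('wrist');save(p,'w8.png');P=pts(p)
hsv=cv2.cvtColor(p['pixels'],cv2.COLOR_BGR2HSV);m=cv2.inRange(hsv,(20,120,60),(35,255,255))>0
Y=P[m&(P[...,0]>.35)&(P[...,0]<.55)&(P[...,1]>-.25)&(P[...,1]<-.05)&(P[...,2]>.05)];print('wrist handle',len(Y),rect(Y),np.median(Y[:,2]))
n=np.polyfit(Y[:,0],Y[:,2],1);print(n)
p=bot.capture('scene');save(p,'s8.png');crop(p,'s8c.png',200,340,160,270,5);P=pts(p)
p=bot.capture('top');save(p,'t8.png')
E
```

```text
time_s: 21.75
position: [0.4936, -0.159, 0.243]
tcp_rot: [[0.001, -0.963, 0.268], [-0.001, 0.268, 0.963], [-1.0, -0.002, -0.001]]
force: [0.5, 0.3, -1.0]
opening: 0.367
t 21.75 yaw 74.45 spin rad -0.0009 q6 after -92.0
grasp now [ 0.4938 -0.1592  0.079 ] offset x y z [0.002  0.002  0.0015]
wrist handle 16634 (array([ 0.4669, -0.1467]), array([0.1087, 0.0778]), 3.6) 0.08842889437318203
[ 0.26796187 -0.02270036]
```

View pics/w8.png

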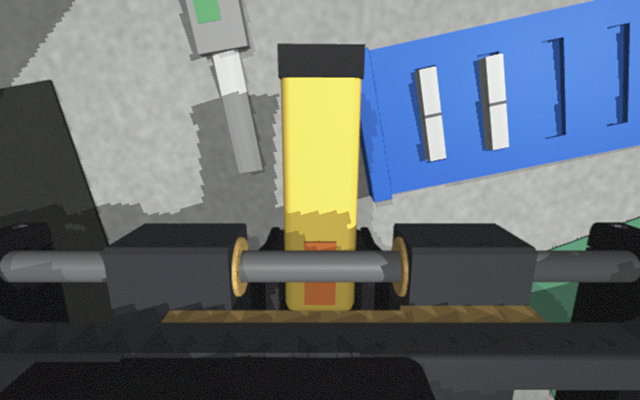

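View pics/s8c.png

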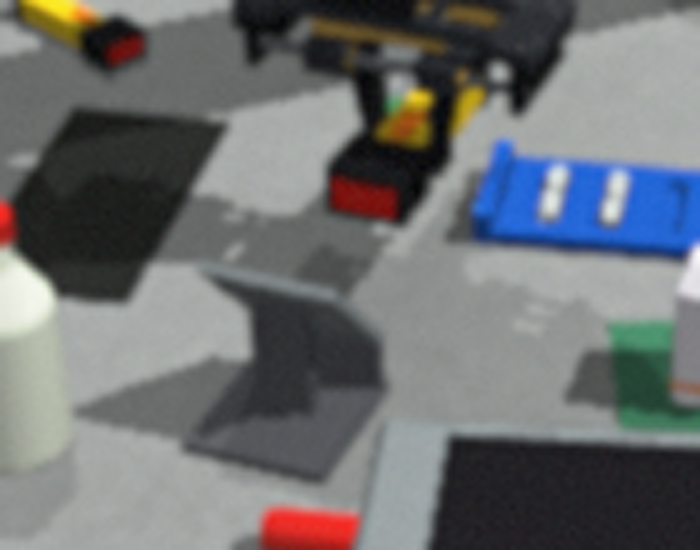

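```bash
python3 - <<'E'
from h import *
p=bot.capture('wrist');P=pts(p)
hsv=cv2.cvtColor(p['pixels'],cv2.COLOR_BGR2HSV);m=cv2.inRange(hsv,(20,120,60),(35,255,255))>0
s=bot.read_state();g=s['position']+s['tcp_rot'][:,0]*.164
ex=np.array([.9636,-.2673,0]);ey=np.array([.2673,.9636,0])
m[:75]=0;m[225:]=0;m[:,:270]=0;m[:,370:]=0
Y=P[m]-g;a,b,c=Y@ex,Y@ey,Y[:,2]
k=np.abs(b)<.03;print(len(Y),k.sum());a,b,c=a[k],b[k],c[k]
t=(np.abs(b)<.012);A=np.c_[a[t],np.ones(t.sum())];r=np.linalg.lstsq(A,c[t],rcond=None)[0];print('pitch deg',np.degrees(np.arctan(r[0])),'top z at grasp',r[1],'a range',a.min(),a.max())
for lo in np.arange(-.09,-.03,.015):
    q=(a>lo)&(a<lo+.015);print(lo,np.percentile(b[q],[1,99]),np.percentile(b[q],[1,99]).mean(),np.median(c[q&t]))
p=bot.capture('scene');P=pts(p);hsv=cv2.cvtColor(p['pixels'],cv2.COLOR_BGR2HSV)
m=(hsv[...,1]>150)&((hsv[...,0]<8)|(hsv[...,0]>172));m[:185]=0;m[215:]=0;m[:,:255]=0;m[:,300:]=0
W=P[m];print('window',len(W),np.median(W,0),'scanner frame rel grasp',(np.median(W,0)-g)@np.c_[ex,ey,[0,0,1]])
L=np.array([.6552,-.2024,.072]);print('label rel grasp',(L-g)@np.c_[ex,ey,[0,0,1]])
E
```

```text
11193 11193
pitch deg -1.6944842859342106 top z at grasp 0.008635903519856132 a range -0.07989063205629536 -0.012279315082828347
-0.09 [-0.01483977  0.01534062] 0.00025042376541492897 0.009419018032359422
-0.075 [-0.01501349  0.0155404 ] 0.0002634561461960661 0.009467774447721927
-0.06 [-0.01508256  0.01560659] 0.0002620125772679659 0.009516645573130186
-0.045 [-0.0150922   0.01547736] 0.00019257958724728033 0.009537425408635739
window 91 [ 0.55761068 -0.17712501  0.07901443] scanner frame rel grasp [ 0.06678923 -0.0002998   0.00010057]
label rel grasp [ 0.16758231  0.00143085 -0.00691385]
```

The scanner sits level and square in the grip: pitch is about 0°, sideways error 1.4 mm, and the window is 100 mm from the label. I lower it 3 mm and hold.

```bash
python3 -m crank '[{"offset":[0.003,0,0.0015],"spin":0},{"offset":[0,0,0],"spin":0},{"offset":[0,0,0],"spin":0},{"offset":[0,0,0],"spin":0},{"offset":[0,0,0],"spin":0},{"offset":[0,0,0],"spin":0},{"offset":[0,0,0],"spin":0},{"offset":[0,0,0],"spin":0},{"offset":[0,0,0],"spin":0},{"offset":[0,0,0],"spin":0},{"offset":[0,0,0],"spin":0},{"offset":[0,0,0],"spin":0}]'
python3 -m crank '[{"offset":[0,0,0],"spin":0},{"offset":[0,0,0],"spin":0},{"offset":[0,0,0],"spin":0},{"offset":[0,0,0],"spin":0},{"offset":[0,0,0],"spin":0},{"offset":[0,0,0],"spin":0},{"offset":[0,0,0],"spin":0},{"offset":[0,0,0],"spin":0},{"offset":[0,0,0],"spin":0},{"offset":[0,0,0],"spin":0},{"offset":[0,0,0],"spin":0},{"offset":[0,0,0],"spin":0}]'
python3 - <<'E'
from h import *
p=bot.capture('wrist');save(p,'w9.png');P=pts(p)
plan(.4923,-.1572,.077,74.5)
E
```

```text
time_s: 23.2
position: [0.4935, -0.1564, 0.2397]
tcp_rot: [[0.0, -0.964, 0.268], [-0.0, 0.268, 0.964], [-1.0, -0.0, -0.0]]
force: [0.1, -0.3, -2.5]
opening: 0.365
time_s: 24.4
position: [0.4935, -0.1564, 0.2397]
tcp_rot: [[-0.0, -0.964, 0.268], [0.0, 0.268, 0.964], [-1.0, 0.0, 0.0]]
force: [-0.2, 0.5, -0.5]
opening: 0.365
t 24.45 yaw 74.48 spin rad -0.0003 q6 after -92.0
grasp now [ 0.4935 -0.1564  0.0758] offset x y z [-0.0012  0.001  -0.0011]
```

View pics/w9.png

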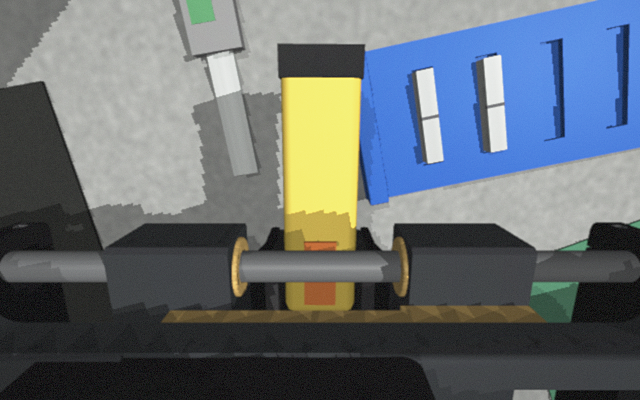

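```bash
python3 -m crank '[{"offset":[-0.015,0,0],"spin":-0.08},{"offset":[-0.01,0,0],"spin":-0.086},{"offset":[0,0,0],"spin":0}]'
python3 - <<'E'
from h import *
d=np.load('top0.npz');P=pts(d);g=d['pixels'].max(2)
m=np.zeros(g.shape,bool);m[185:270,385:445]=1
Q=P[m&(g<60)&(P[...,2]<.012)];print(len(Q),rect(Q))
plan(.476,-.3685,.09,84)
E
```

```text
time_s: 24.75
position: [0.494, -0.1566, 0.2658]
tcp_rot: [[0.002, -0.995, 0.105], [-0.001, 0.105, 0.995], [-1.0, -0.003, -0.001]]
force: [-0.5, 1.1, -1.4]
opening: 0.366
1424 (array([ 0.4631, -0.3677]), array([0.1091, 0.2053]), 83.8)
t 24.75 yaw 83.99 spin rad -0.0001 q6 after -122.0
grasp now [ 0.4944 -0.1569  0.1018] offset x y z [ 0.0118 -0.0039 -0.2124]
```

```bash
python3 -m crank '[{"offset":[0,0,-0.012],"spin":0},{"offset":[0,0,-0.027],"spin":0},{"offset":[0,0,-0.034],"spin":0},{"offset":[0,-0.001,-0.034],"spin":0},{"offset":[0,-0.001,-0.034],"spin":0},{"offset":[0,0,-0.034],"spin":0},{"offset":[0,0,-0.024],"spin":0},{"offset":[0,0,-0.011],"spin":0},{"offset":[0,0,-0.003],"spin":0},{"offset":[0,0,0],"spin":0},{"offset":[0,0,0],"spin":0}]'
python3 - <<'E'
from h import *
plan(.474,-.369,.0245,84)
p=bot.capture('wrist');save(p,'w10.png')
E
```

```text
time_s: 25.85
position: [0.4731, -0.3671, 0.2644]
tcp_rot: [[-0.001, -0.995, 0.104], [0.002, 0.104, 0.995], [-1.0, 0.001, 0.002]]
force: [-0.2, 0.8, -2.3]
opening: 0.364
t 25.85 yaw 84.03 spin rad 0.0006 q6 after -122.0
grasp now [ 0.4729 -0.3668  0.1004] offset x y z [ 0.0759 -0.0013 -0.0021]
```

View pics/w10.png

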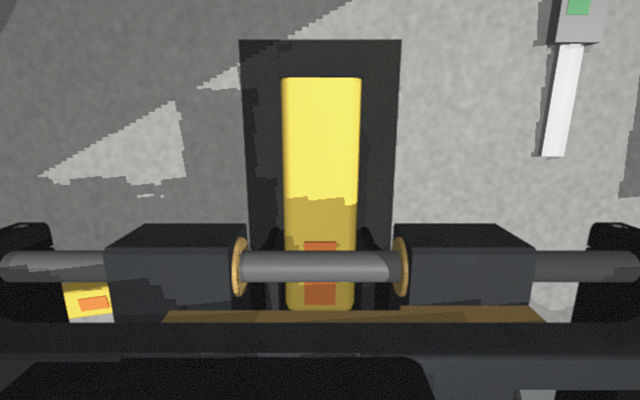

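The scanner hangs centred over the pad (columns 283-360 within 240-400). I lower it and let go.

```bash
python3 -m crank '[{"offset":[0.02,0,-0.002],"spin":0},{"offset":[0.025,0,0],"spin":0},{"offset":[0.015,0,0],"spin":0},{"offset":[0.01,0,0],"spin":0},{"offset":[0.0045,0,0],"spin":0},{"offset":[0.001,0,0],"spin":0},{"offset":[0,0,0],"spin":0},{"offset":[0,0,0],"spin":0}]'
python3 -m crank '[{"offset":[0,0,0],"spin":0},{"offset":[0,0,0],"spin":0},{"offset":[0,0,0],"spin":0},{"offset":[0,0,0],"spin":0},{"offset":[0,0,0],"spin":0}]' 0.06
python3 -m crank '[{"offset":[-0.03,0,0],"spin":0},{"offset":[-0.04,0,0],"spin":0},{"offset":[-0.03,0,0],"spin":0},{"offset":[0,0,0],"spin":0},{"offset":[0,0,0],"spin":0}]'
python3 - <<'E'
from h import *
p=bot.capture('wrist');save(p,'w11.png');P=pts(p)
Q=box(P,.35,.6,-.47,-.28,.022,.05);print('scan',rect(Q),np.median(Q[:,2]))
s=bot.read_state();print(s['joint_positions'])
plan(.4,-.08,.13,86.2)
E
```

```text
time_s: 26.7
position: [0.4733, -0.3707, 0.19]
tcp_rot: [[0.001, -0.995, 0.105], [-0.001, 0.105, 0.995], [-1.0, -0.001, -0.001]]
force: [0.8, -0.1, -1.4]
opening: 0.367
time_s: 27.2
position: [0.473, -0.3705, 0.1894]
tcp_rot: [[0.0, -0.995, 0.105], [-0.0, 0.105, 0.995], [-1.0, -0.0, -0.0]]
force: [0.1, 0.7, 0.3]
opening: 0.666
time_s: 27.7
position: [0.473, -0.3704, 0.2899]
tcp_rot: [[0.001, -0.995, 0.105], [-0.001, 0.105, 0.995], [-1.0, -0.001, -0.001]]
force: [0.3, -0.3, -0.5]
opening: 0.69
scan (array([ 0.4611, -0.3703]), array([0.0521, 0.1591]), 84.0) 0.033823642395107406
[-4.87112152e+01  3.69308872e+01  9.13432670e+01  8.28941780e-04
  5.17950270e+01 -1.32707950e+02]
t 27.75 yaw 84.0 spin rad -0.0385 q6 after -98.0
grasp now [ 0.4726 -0.3699  0.1248] offset x y z [-0.0052  0.0916  0.2845]
```

View pics/w11.png

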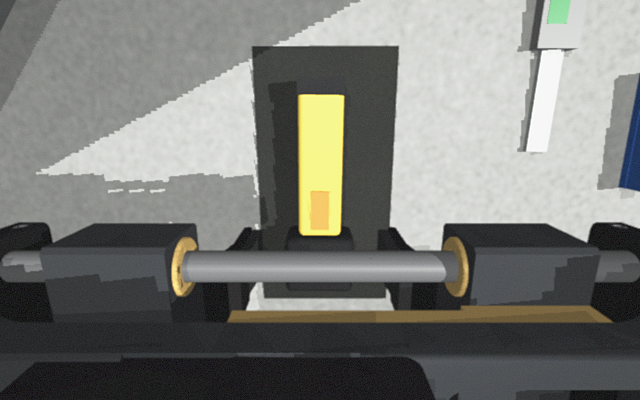

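```bash
python3 -c "
from h import *
plan(.4498,-.0768,.11,86.2)"
```

```text
t 27.75 yaw 84.0 spin rad -0.0385 q6 after -96.0
grasp now [ 0.4726 -0.3699  0.1248] offset x y z [0.0148 0.0422 0.291 ]
```

```bash
python3 -m crank '[{"offset":[0,0.003,0.015],"spin":-0.0385},{"offset":[0,0.005,0.03],"spin":0},{"offset":[0,0.006,0.038],"spin":0},{"offset":[0,0.006,0.042],"spin":0},{"offset":[0,0.006,0.042],"spin":0},{"offset":[0,0.006,0.042],"spin":0},{"offset":[0.005,0.005,0.038],"spin":0},{"offset":[0.005,0.004,0.03],"spin":0},{"offset":[0.005,0.001,0.012],"spin":0},{"offset":[0,0,0.002],"spin":0},{"offset":[0,0,0],"spin":0},{"offset":[0,0,0],"spin":0}]' 0.03
python3 - <<'E'
from h import *
plan(.4498,-.0768,.11,86.2)
p=bot.capture('wrist');save(p,'w12.png');P=pts(p)
Q=box(P,.40,.51,-.10,-.02,.0135,.02);Q1=Q[Q[:,1]<-.058];Q2=Q[Q[:,1]>-.058]
for q in(Q1,Q2): print(len(q),rect(q),np.median(q,0))
Q=box(P,.36,.55,-.14,.1,.004,.03);print('tray',rect(Q));Q=box(P,.38,.53,-.02,.07,.008,.012);print('rim z',np.median(Q[:,2]))
p=bot.capture('top');save(p,'t12.png');P=pts(p)
Q=box(P,.40,.51,-.10,-.02,.0135,.02);Q1=Q[Q[:,1]<-.058];Q2=Q[Q[:,1]>-.058]
for q in(Q1,Q2): print(len(q),rect(q) if len(q)>3 else 0)
E
```

```text
time_s: 28.95
position: [0.4516, -0.0784, 0.2742]
tcp_rot: [[0.001, -0.998, 0.067], [-0.001, 0.067, 0.998], [-1.0, -0.001, -0.001]]
force: [0.6, -0.7, 0.4]
opening: 0.345
t 28.95 yaw 86.15 spin rad -0.0009 q6 after -96.0
grasp now [ 0.4517 -0.0786  0.1102] offset x y z [0.0002 0.0021 0.0016]
1004 (array([ 0.4485, -0.0758]), array([0.01  , 0.0549]), 86.2) [ 0.44762751 -0.07580405  0.01655852]
985 (array([ 0.4519, -0.0372]), array([0.0103, 0.0545]), 86.0) [ 0.45048348 -0.03727323  0.01653715]
tray (array([ 0.4257, -0.0111]), array([0.2206, 0.1351]), 89.0)
rim z 0.010570784736458227
0 0
0 0
```

View pics/w12.png

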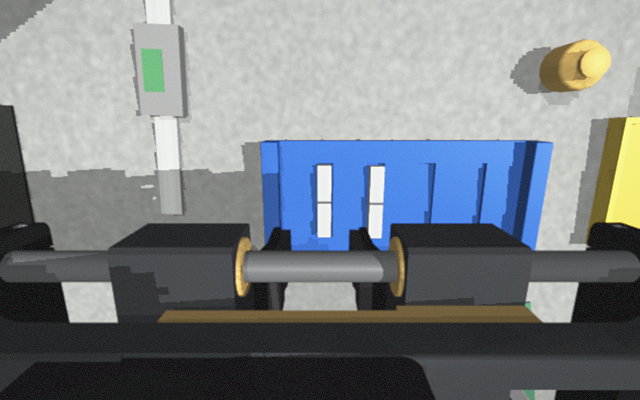

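The sample at (324,200) and its neighbour at (376,200) sit in the two -y pockets, and the other two pockets are empty. I grip the first.

```bash
python3 -m crank '[{"offset":[0.03,0.003,0.002],"spin":0},{"offset":[0.025,0,0],"spin":0},{"offset":[0.015,0,0],"spin":0},{"offset":[0.007,0,0],"spin":0},{"offset":[0.0025,0,0],"spin":0},{"offset":[0,0,0],"spin":0},{"offset":[0,0,0],"spin":0},{"offset":[0,0,0],"spin":0}]'
python3 -c "
from h import *
plan(.449,-.0762,.0295,86.2)"
```

```text
time_s: 29.85
position: [0.4484, -0.0752, 0.1954]
tcp_rot: [[0.001, -0.998, 0.066], [-0.001, 0.066, 0.998], [-1.0, -0.002, -0.001]]
force: [-0.1, -1.1, 0.5]
opening: 0.346
t 29.85 yaw 86.2 spin rad 0.0 q6 after -96.0
grasp now [ 0.4486 -0.0753  0.0314] offset x y z [ 0.0019 -0.0005 -0.0009]
```

```bash
python3 -m crank '[{"offset":[0.0015,0,-0.0005],"spin":0},{"offset":[0,0,0],"spin":0},{"offset":[0,0,0],"spin":0}]'
python3 -m crank '[{"offset":[0,0,0],"spin":0},{"offset":[0,0,0],"spin":0},{"offset":[0,0,0],"spin":0},{"offset":[0,0,0],"spin":0},{"offset":[0,0,0],"spin":0}]' 0
python3 -m crank '[{"offset":[-0.01,0,0],"spin":0},{"offset":[-0.02,0,0],"spin":0},{"offset":[-0.025,0,0],"spin":0},{"offset":[-0.015,0,0],"spin":0},{"offset":[0,0,0],"spin":0},{"offset":[0,0,0],"spin":0}]'
python3 - <<'E'
from h import *
p=bot.capture('wrist');save(p,'w13.png')
plan(.4575,.2024,.09,87.3)
E
```

```text
time_s: 30.15
position: [0.4481, -0.0755, 0.1934]
tcp_rot: [[0.0, -0.998, 0.066], [-0.0, 0.066, 0.998], [-1.0, -0.0, -0.0]]
force: [0.3, 0.6, -0.7]
opening: 0.345
time_s: 30.65
position: [0.4481, -0.0755, 0.1932]
tcp_rot: [[-0.0, -0.998, 0.066], [0.0, 0.066, 0.998], [-1.0, 0.0, 0.0]]
force: [-0.1, 0.3, -0.0]
opening: 0.107
time_s: 31.25
position: [0.448, -0.0755, 0.2636]
tcp_rot: [[0.001, -0.998, 0.066], [-0.0, 0.066, 0.998], [-1.0, -0.001, -0.0]]
force: [-0.4, -0.8, 0.2]
opening: 0.107
t 31.3 yaw 86.2 spin rad -0.0192 q6 after -63.0
grasp now [ 0.4477 -0.0754  0.0991] offset x y z [0.0091 0.0033 0.278 ]
```

View pics/w13.png

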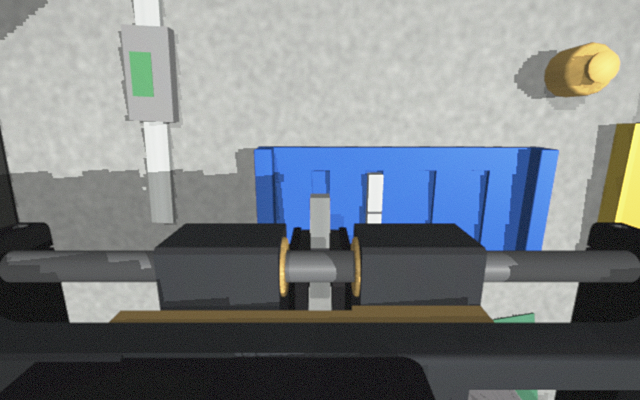

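```bash
python3 -m crank '[{"offset":[0,0,0.01],"spin":-0.019},{"offset":[0,0,0.025],"spin":0},{"offset":[0,0,0.036],"spin":0},{"offset":[0,0,0.04],"spin":0},{"offset":[0,0,0.04],"spin":0},{"offset":[0,0,0.04],"spin":0},{"offset":[0,0.002,0.04],"spin":0},{"offset":[0,0.002,0.04],"spin":0},{"offset":[0,0,0.036],"spin":0},{"offset":[0,0,0.02],"spin":0},{"offset":[0,0,0.01],"spin":0},{"offset":[0,0,0],"spin":0}]'
python3 -m crank '[{"offset":[0,0,0],"spin":0},{"offset":[0,0,0],"spin":0}]'
python3 - <<'E'
from h import *
p=bot.capture('wrist');save(p,'w14.png')
plan(.4589,.2624,.029,87.3)
E
```

```text
time_s: 32.5
position: [0.4596, 0.2624, 0.2624]
tcp_rot: [[-0.001, -0.999, 0.045], [-0.0, 0.045, 0.999], [-1.0, 0.001, -0.001]]
force: [0.0, -0.7, -1.0]
opening: 0.106
time_s: 32.7
position: [0.4601, 0.2602, 0.2629]
tcp_rot: [[-0.001, -0.999, 0.049], [-0.001, 0.049, 0.999], [-1.0, 0.001, -0.001]]
force: [0.2, -0.4, -0.2]
opening: 0.101
t 32.75 yaw 87.2 spin rad -0.0018 q6 after -58.0
grasp now [0.46   0.2601 0.0991] offset x y z [0.0701 0.0012 0.0023]
```

View pics/w14.png

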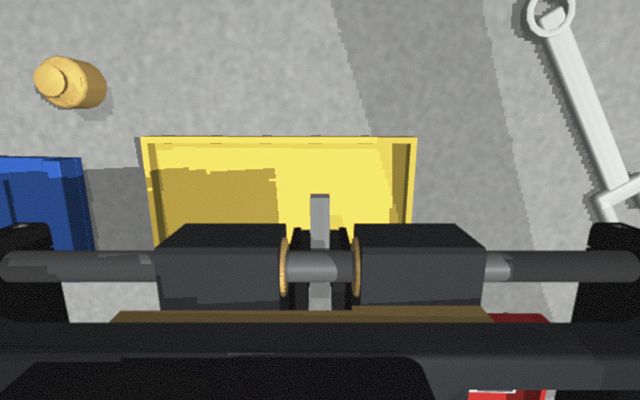

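```bash
python3 -m crank '[{"offset":[0.025,0.001,0.002],"spin":0},{"offset":[0.02,0,0],"spin":0},{"offset":[0.013,0,0],"spin":0},{"offset":[0.008,0,0],"spin":0},{"offset":[0.004,0,0],"spin":0},{"offset":[0.001,0,0],"spin":0},{"offset":[0,0,0],"spin":0},{"offset":[0,0,0],"spin":0}]'
python3 -m crank '[{"offset":[0,0,0],"spin":0},{"offset":[0,0,0],"spin":0},{"offset":[0,0,0],"spin":0},{"offset":[0,0,0],"spin":0}]' 0.03
python3 -m crank '[{"offset":[-0.02,0,0],"spin":0},{"offset":[-0.03,0,0],"spin":0},{"offset":[-0.03,0,0],"spin":0},{"offset":[0,0,0],"spin":0},{"offset":[0,0,0],"spin":0}]'
python3 - <<'E'
from h import *
p=bot.capture('wrist');save(p,'w15.png');P=pts(p)
Q=box(P,.41,.51,.22,.30,.0115,.02);print(rect(Q),np.median(Q[:,2]))
plan(.4515,-.0375,.11,86.2)
E
```

```text
time_s: 33.55
position: [0.4595, 0.2634, 0.1928]
tcp_rot: [[0.001, -0.999, 0.047], [0.0, 0.047, 0.999], [-1.0, -0.001, 0.0]]
force: [-0.1, 0.5, -0.6]
opening: 0.108
time_s: 33.95
position: [0.4593, 0.2633, 0.1924]
tcp_rot: [[0.0, -0.999, 0.047], [0.0, 0.047, 0.999], [-1.0, -0.0, 0.0]]
force: [-0.9, 0.6, 0.3]
opening: 0.325
time_s: 34.45
position: [0.4593, 0.2633, 0.2728]
tcp_rot: [[0.001, -0.999, 0.047], [0.0, 0.047, 0.999], [-1.0, -0.001, 0.001]]
force: [0.3, -0.2, 0.7]
opening: 0.347
(array([0.4491, 0.2664]), array([0.0781, 0.0668]), 0.0) 0.014772606607768649
t 34.5 yaw 87.29 spin rad 0.0191 q6 after -91.0
grasp now [0.4589 0.2632 0.108 ] offset x y z [-0.002  -0.0125 -0.3005]
```

View pics/w15.png

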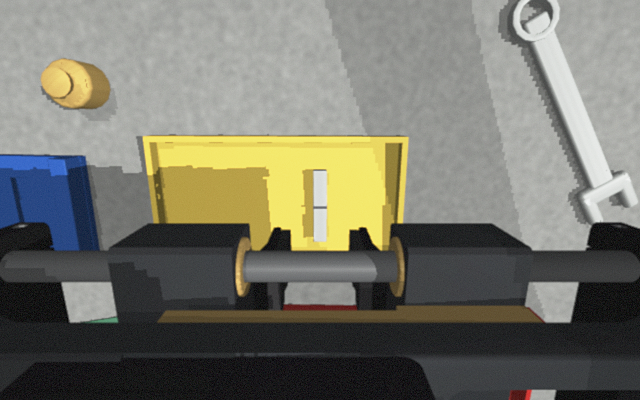

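The first sample lies flat in the carrier (pixel (320,205), top at 14.8 mm). Now the second.

```bash
python3 -m crank '[{"offset":[0,0,-0.012],"spin":0.019},{"offset":[0,-0.001,-0.03],"spin":0},{"offset":[0,-0.001,-0.038],"spin":0},{"offset":[0,-0.001,-0.04],"spin":0},{"offset":[0,-0.002,-0.04],"spin":0},{"offset":[0,-0.002,-0.04],"spin":0},{"offset":[0,-0.002,-0.038],"spin":0},{"offset":[0,-0.002,-0.03],"spin":0},{"offset":[0,-0.0015,-0.02],"spin":0},{"offset":[0,0,-0.01],"spin":0},{"offset":[0,0,-0.0025],"spin":0},{"offset":[0,0,0],"spin":0}]'
python3 -m crank '[{"offset":[0,0,0],"spin":0},{"offset":[0,0,0],"spin":0}]'
python3 - <<'E'
from h import *
p=bot.capture('wrist');save(p,'w16.png');P=pts(p)
Q=box(P,.40,.51,-.06,-.02,.0135,.02);print(rect(Q),np.median(Q[:,2]))
plan(.4515,-.0375,.0295,86.2)
E
```

```text
time_s: 35.7
position: [0.4516, -0.0372, 0.2718]
tcp_rot: [[-0.002, -0.998, 0.067], [0.001, 0.067, 0.998], [-1.0, 0.002, 0.001]]
force: [0.4, 0.5, 0.4]
opening: 0.342
time_s: 35.9
position: [0.4519, -0.0364, 0.2722]
tcp_rot: [[-0.0, -0.998, 0.065], [0.0, 0.065, 0.998], [-1.0, 0.0, 0.0]]
force: [-0.3, -0.2, -1.2]
opening: 0.342
(array([ 0.4522, -0.0368]), array([0.0097, 0.055 ]), 86.0) 0.016621466599894386
t 35.95 yaw 86.29 spin rad 0.0016 q6 after -91.0
grasp now [ 0.452  -0.0365  0.1082] offset x y z [ 0.0787  0.0004 -0.0011]
```

View pics/w16.png

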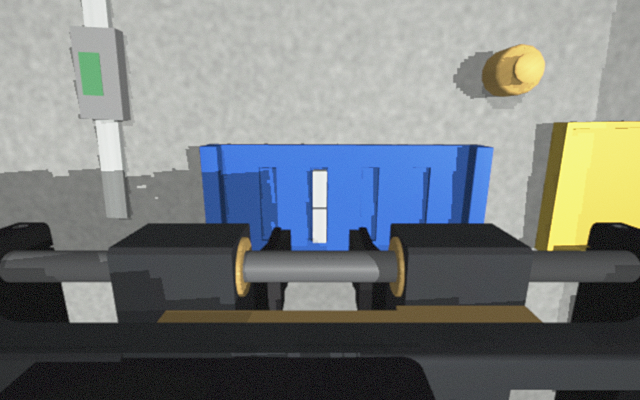

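The second sample is at (320,206), centred between the jaws.

```bash
python3 -m crank '[{"offset":[0.03,0,-0.0005],"spin":0},{"offset":[0.025,0,0],"spin":0},{"offset":[0.015,0,0],"spin":0},{"offset":[0.006,0,0],"spin":0},{"offset":[0.0025,0,0],"spin":0},{"offset":[0,0,0],"spin":0},{"offset":[0,0,0],"spin":0},{"offset":[0,0,0],"spin":0}]'
python3 -m crank '[{"offset":[0,0,0],"spin":0},{"offset":[0,0,0],"spin":0},{"offset":[0,0,0],"spin":0},{"offset":[0,0,0],"spin":0},{"offset":[0,0,0],"spin":0}]' 0
python3 -m crank '[{"offset":[-0.01,0,0],"spin":0},{"offset":[-0.02,0,0],"spin":0},{"offset":[-0.025,0,0],"spin":0},{"offset":[-0.015,0,0],"spin":0},{"offset":[0,0,0],"spin":0},{"offset":[0,0,0],"spin":0}]'
python3 -c "
from h import *
plan(.4561,.2024,.1,87.3)"
```

```text
time_s: 36.75
position: [0.4523, -0.0379, 0.1944]
tcp_rot: [[0.001, -0.998, 0.066], [-0.001, 0.066, 0.998], [-1.0, -0.001, -0.0]]
force: [-1.2, -1.1, 0.1]
opening: 0.349
time_s: 37.25
position: [0.4521, -0.0379, 0.1939]
tcp_rot: [[0.0, -0.998, 0.066], [-0.0, 0.066, 0.998], [-1.0, -0.0, -0.0]]
force: [0.7, -0.2, 2.6]
opening: 0.105
time_s: 37.85
position: [0.4519, -0.0378, 0.2641]
tcp_rot: [[0.001, -0.998, 0.066], [-0.0, 0.066, 0.998], [-1.0, -0.001, -0.0]]
force: [-0.4, 0.9, -0.0]
opening: 0.108
t 37.85 yaw 86.2 spin rad -0.0192 q6 after -63.0
grasp now [ 0.4521 -0.0379  0.1001] offset x y z [1.000e-04 7.300e-03 2.402e-01]
```

```bash
python3 -m crank '[{"offset":[0,0,0.01],"spin":-0.019},{"offset":[0,0.001,0.025],"spin":0},{"offset":[0,0.001,0.034],"spin":0},{"offset":[0,0.001,0.036],"spin":0},{"offset":[0,0.001,0.036],"spin":0},{"offset":[0,0.001,0.035],"spin":0},{"offset":[0,0.001,0.032],"spin":0},{"offset":[0,0.001,0.02],"spin":0},{"offset":[0,0,0.01],"spin":0},{"offset":[0,0,0.002],"spin":0},{"offset":[0,0,0],"spin":0},{"offset":[0,0,0],"spin":0}]'
python3 - <<'E'
from h import *
p=bot.capture('wrist');save(p,'w17.png')
plan(.4561,.2024,.029,87.3)
E
```

```text
time_s: 39.05
position: [0.4566, 0.2014, 0.2635]
tcp_rot: [[-0.001, -0.999, 0.048], [-0.0, 0.048, 0.999], [-1.0, 0.001, -0.0]]
force: [0.3, -0.5, 0.4]
opening: 0.101
t 39.1 yaw 87.21 spin rad -0.0015 q6 after -63.0
grasp now [0.4565 0.2012 0.0996] offset x y z [0.0706 0.0005 0.0012]
```

View pics/w17.png

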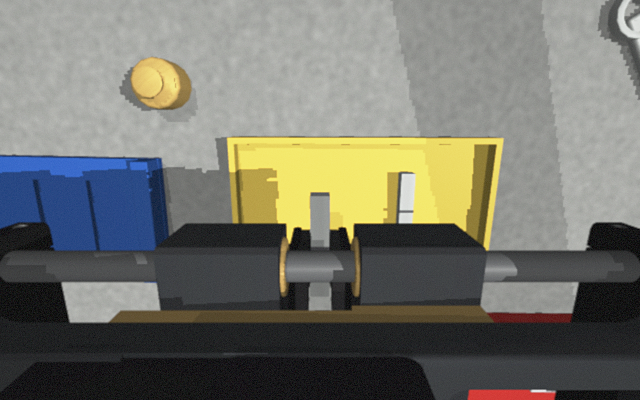

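The second sample is over the carrier, clear of the first one at (406,205).

```bash
python3 -m crank '[{"offset":[0.025,0,0.001],"spin":0},{"offset":[0.02,0,0],"spin":0},{"offset":[0.013,0,0],"spin":0},{"offset":[0.008,0,0],"spin":0},{"offset":[0.004,0,0],"spin":0},{"offset":[0.001,0,0],"spin":0},{"offset":[0,0,0],"spin":0},{"offset":[0,0,0],"spin":0}]'
python3 -m crank '[{"offset":[0,0,0],"spin":0},{"offset":[0,0,0],"spin":0},{"offset":[0,0,0],"spin":0},{"offset":[0,0,0],"spin":0}]' 0.03
python3 -m crank '[{"offset":[-0.02,0,0],"spin":0},{"offset":[-0.04,0,0],"spin":0},{"offset":[-0.045,0,0],"spin":0},{"offset":[-0.045,0,0],"spin":0},{"offset":[-0.045,0,0],"spin":0},{"offset":[0,0,0.045],"spin":0},{"offset":[0,0,0.045],"spin":0},{"offset":[0,0,0.045],"spin":0},{"offset":[0,0,0.045],"spin":0},{"offset":[0,0,0],"spin":0},{"offset":[0,0,0],"spin":0}]'
python3 - <<'E'
from h import *
p=bot.capture('wrist');save(p,'w18.png')
p=bot.capture('top');save(p,'t18.png');P=pts(p)
for n,b in dict(scan=(.35,.6,-.47,-.28,.022,.05),block=(.5,.72,-.1,.13,.066,.1)).items():
    Q=box(P,*b);print(n,rect(Q) if len(Q)>5 else len(Q))
E
```

```text
time_s: 39.9
position: [0.4569, 0.2033, 0.1933]
tcp_rot: [[0.001, -0.999, 0.047], [0.0, 0.047, 0.999], [-1.0, -0.001, 0.0]]
force: [0.1, 0.6, -0.4]
opening: 0.111
time_s: 40.3
position: [0.4567, 0.2032, 0.1929]
tcp_rot: [[0.0, -0.999, 0.047], [0.0, 0.047, 0.999], [-1.0, -0.0, 0.0]]
force: [-0.7, 0.1, 0.2]
opening: 0.322
time_s: 41.4
position: [0.4645, 0.3837, 0.3872]
tcp_rot: [[-0.001, -0.999, 0.045], [-0.001, 0.045, 0.999], [-1.0, 0.001, -0.001]]
force: [-0.4, 0.6, 0.8]
opening: 0.344
scan (array([ 0.4638, -0.3722]), array([0.0525, 0.1614]), 84.5)
block (array([0.6243, 0.0362]), array([0.0557, 0.0513]), 77.5)
```

View pics/w18.png

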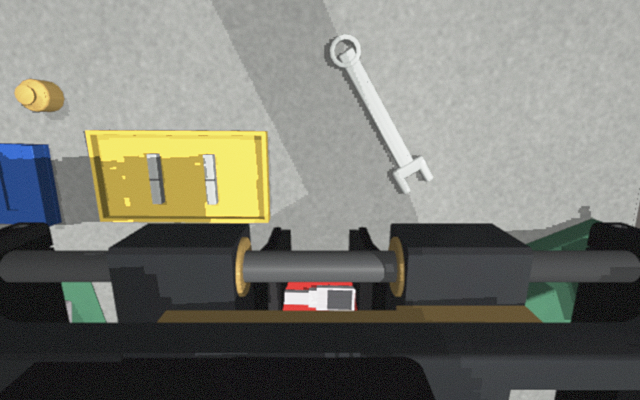

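View pics/t18.png

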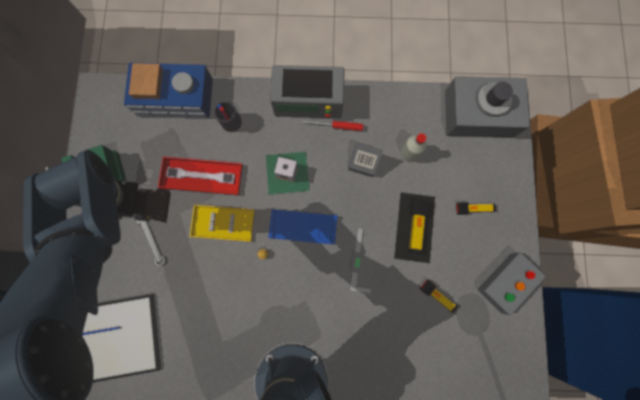

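```bash
python3 - <<'E'
from h import *
p=bot.capture('top');P=pts(p);crop(p,'t19.png',150,350,140,280,4)
w=bot.capture('wrist');W=pts(w)
g=cv2.cvtColor(w['pixels'],cv2.COLOR_BGR2HSV)[...,1]
m=np.zeros(g.shape,bool);m[145:210,120:240]=1
for u0,u1 in((140,170),(195,225)):
    k=m&(g<60);k[:,:u0]=0;k[:,u1:]=0;Q=W[k];print(len(Q),rect(Q),np.percentile(Q[:,2],[10,50,90]))
Q=box(P,.55,.66,.19,.43,.0085,.018);print('strip',rect(Q),np.median(Q[:,2]))
E
```

```text
627 (array([0.42 , 0.281]), array([0.0518, 0.2046]), 25.4) [0.00883001 0.0141265  0.01532647]
565 (array([0.4265, 0.309 ]), array([0.047 , 0.1533]), 36.7) [0.01009229 0.01441046 0.01551439]
strip (array([0.6079, 0.3105]), array([0.2393, 0.1074]), 86.8) 0.012361571812161465
```

View pics/t19.png

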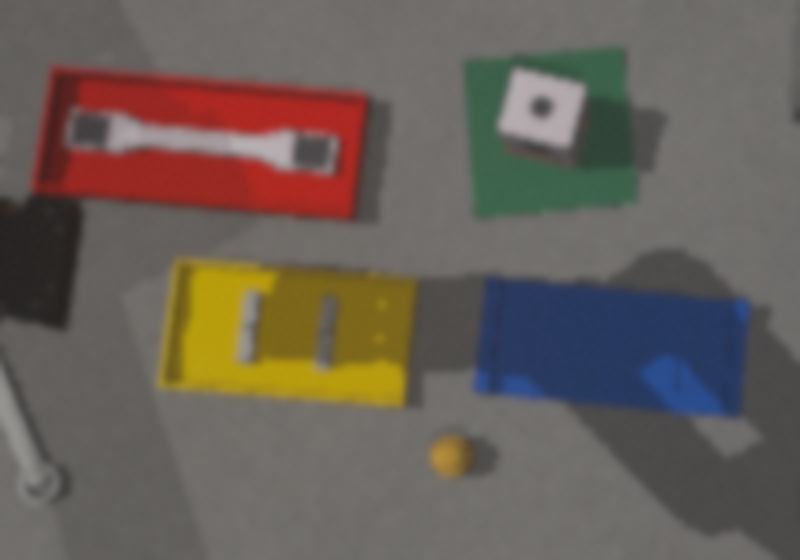

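Everything is in place: two samples lie flat in the carrier with tops at about 14 mm, the pocket tray is empty, the strip is in the red tray, the block is on the mat and the scanner is on its pad. The hand touches nothing, so I hand in.

```bash
python3 -c "
from rig import bot
print(bot.hand_in(), bot.read_state()['time_s'])"
```

```text
the job is handed in; nothing more can be done
the job is handed in; nothing more can be done
```

The bench is ready and I handed the job in at about 42 s of the 210 s allowed; the hand-in reports no verdict.

- **Strip:** it lies flat in the red tray. Its top is at 12.4 mm, as expected for a strip resting on the tray floor.
- **Block:** it stands about 1 mm from the middle of the green mat.
- **Scan:** I held the scanner steady for about 2.4 s. The window was about 100 mm from the label, level and square to the stand. Its aim was about 1–2 mm off the middle of the barcode by my own measurement.
- **Scanner on its pad:** it was back within about 5 mm and 1° of the middle before I moved any sample. Before I picked it up it had been shifted about 4 mm and turned 4°, so I measured it again before gripping.
- **Samples:** only two were on the tray. Both now lie flat across the carrier, 60 mm apart, and the pocket tray is empty.
- **Other things:** none of the other things looked moved in the last overhead picture, but I did not measure each one.

Two of my last footprint measurements (the strip's outline and the samples') were spoiled by nearby tray edges. For those I relied on the heights and the enlarged picture, which agree that all is in place.

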